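Get the boxed-in hose coupling out of the parts tray

ROBOT

A 7-joint arm with a two-finger parallel gripper is mounted at the origin on the work surface. World frame = base frame: x ahead of the robot, y to its left, z up, the work surface at z = 0. Lengths are in m, angles in degrees, forces in N, time in s.
With the tool pointing down it reaches from about 0.35 to 0.775 m from the base axis. Payload 3.1 kg.
Tool frame: the origin (TCP) lies at the very end of the fingers, on their centre line; the grasp point (between the pads) lies 19 mm behind it; z points along the fingers, y is the line along which they close (so a half turn about z gives the same grasp; the last joint's range is limited). The gripper opens to 85 mm and grips with 20 to 120 N. Pads are 22 mm wide; open, the fingers measure 114 mm over their backs; the gripper's body (76 mm by 85 mm) begins 54 mm behind the grasp point. The pads swing forward as they close: fully open they stand 13 mm farther back than shut.
Start: joints at [-70.285, 17.813, 0.802, 86.603, -0.252, 75.585, -1.558], TCP at [0.207, 0.51, 0.231] pointing down, gripper open.
Joint ranges: [-154.91, 154.91], [-16.99, 109.72], [-72.82, 74.43], [7.12, 147.25], [-82.49, 262.49], [11.32, 116.49], [-174.64, 174.64]. Speed limits (degrees/s): [159.86, 159.86, 180, 180, 180, 180, 180].

INTERFACE

Orientations are given as [roll, pitch, yaw] about the fixed x, y, z axes, in that order (R = Rz(yaw) Ry(pitch) Rx(roll)).
In Python, from station import manip, snapshot gives the robot as it stands.
- The arm moves only by the tool move_arm, never from a script. Its argument "targets" is a list of rows, each a list of 7 numbers: the shift along the tool's x, y, z in mm, then the turn, a rotation vector about the tool's x, y, z in degrees, then the closure, from 0 (fully open) to 1 (shut). A call has exactly 10 rows; each row is the pose to reach, as a shift and turn from the pose commanded when the call began, along the tool's axes at that moment; what a row does not reach only later rows make up. A row lasts 1/12 s, in which the tool goes at most 41.7 mm and 7.16 degrees, less where a joint would pass 70% of its speed; a pose out of reach is approached as far as the arm can. A call with a gripper value outside its range is refused whole. The fingers move at their own pace and stop on an object; "grip_force" is the grip in N (left out, the last holds). Time passes only in rows, so rows that repeat a pose let the fingers close, or fill a call up. It gives the time, the measured TCP pose, the force, the opening and the grip force at its end, in the units of the state.
- manip.observe(): the state, without advancing time (a new reading comes with each control period).
- snapshot(name): name is "scene" or "top" or "wrist"; returns a dict with "pixels" (480x640x3 uint8, red, green, blue), "z_map" (480x640 float32, m along the optical axis (not along the pixel's ray), 0 where there is no reading), "vfov" (degrees; the focal length in pixels is half the picture's height over the tangent of half this angle, whatever the lens; pixels are square), "cx", "cy" (the principal point, pixels), "R" (3x3) and "t" (3): a world point X has camera coordinates R X + t. Camera axes: x right, y down, z forward; pixel columns grow to the right and rows downward; lengths in m; the calibration is good to about 2 mm. A picture is of the moment at which its call begins.
- manip.sign_off(): hands the job in; it is judged then, once.
The state is a dict: "clock": time; "joint_positions": joint angles; "dq": joint speeds; "effort": joint torques, N m; "position": TCP position; "tcp_rot": TCP orientation; "contact_force": force on the tool from outside, world axes, zero at the start; "moment": the same for the moment, N m; "gripper_width": opening from 0.0 (shut) to 1.0 (fully open); "finger_force": force on a finger pad.
Only numpy, scipy, OpenCV 4.12 (cv2) and the standard library are available. Lean on these libraries where they do the work, as an engineer would, in place of code of your own. Each camera call takes 0.05 s, during which the arm holds its last target. There are 200 camera calls.

TASK

In the grey parts tray a brass hose coupling is boxed in by three containers: a round steel tin, a square white canister and a jar. First move all three containers out of the way and stand them upright on the black rubber mat; with all three there, lift the coupling out and put it over the steel pin of the wooden stand, flat on the wood. Then put each container back upright in the tray just where it stood at the start, never tipping one over.

Things in the scene. Friction and masses are not known exactly. Their poses are not given: they have to be found in the camera images.
- coupling_center (a point): Brass hose coupling: a plain open ring standing on its flange in the tray among the containers, 36 mm high; its lowest 12 mm is a flange 60 mm across, above that it is 54 mm across (grip there, across its outside); the bore is at least 36 mm wide and goes right through. The point is its centre, 18 mm above its underside; z is up. It weighs about 250 g.
- tin_center (a point): Round steel tin with a flat lid, 56 mm across, 90 mm high, about 350 g. The point is its centre, 45 mm above its underside; z is up.
- canister_center (a point): White plastic canister, square body 48 x 48 mm and 74 mm high with vertical sides, black round screw cap 26 mm across on top up to 90 mm, about 250 g. The point is on its centre line, 45 mm above its underside; x and y are square to its side faces, z is up.
- jar_center (a point): Amber glass jar with a black lid nearly as wide as the jar (57 mm), 58 mm across, 80 mm high in all, about 300 g. The glass is straight-sided up to 61 mm, the lid from 66 to 80 mm. The point is its centre, 40 mm above its underside; z is up.
- tray: Grey metal parts tray, fixed, 198 (x) x 218 (y) mm, floor 6 mm and rim 14 mm above the bench. Origin: centre of its underside, on the bench. The coupling is near its middle, the containers round it, about 70 mm off centre to centre, 120 degrees apart, some 10 mm of gap; which is where varies. A loose nut and bolt lie in the two corners nearest the robot.
- mat: Black rubber mat, fixed, 200 (x) x 180 (y) mm, 4 mm thick: the place to stand the three containers meanwhile. It lies on the left or the right of the tray. Origin: centre of its underside, on the bench; x and y along its edges. A container counts as on the mat when its centre line is over it.
- stand: Wooden stand, fixed, 110 x 110 mm, its top 18 mm above the bench, with one upright steel pin in its centre, 20 mm across, its tapered tip 52 mm above the bench. It is on the other side of the tray from the mat. Origin: centre of its underside, on the pin's axis; z up. The coupling goes over the pin, resting flat on the wood.
There are look-alikes about, which are no part of the job. What is shaped like the part that bears tin_center but blue is not meant.

How it is judged (in metres and radians):
On the way, in this order (a step that is already met when the one before it is completed fails the run):
1. all three containers stand upright on the mat, let go, with the coupling still in the tray (x of tin_center in the frame of mat between -0.1 and 0.1 m and y of tin_center in the frame of mat between -0.09 and 0.09 m and z of tin_center in the frame of mat between 0.043 and 0.055 m and angle between each of tin_center, canister_center, jar_center's own z axis and vertical below 0.12 rad and contact force between each of tin, canister, jar and the fingers below 0.1 N and x of canister_center in the frame of mat between -0.1 and 0.1 m and y of canister_center in the frame of mat between -0.09 and 0.09 m and z of canister_center in the frame of mat between 0.043 and 0.055 m and x of jar_center in the frame of mat between -0.1 and 0.1 m and y of jar_center in the frame of mat between -0.09 and 0.09 m and z of jar_center in the frame of mat between 0.038 and 0.05 m and x of coupling_center in the frame of tray between -0.1 and 0.1 m and y of coupling_center in the frame of tray between -0.11 and 0.11 m and height (world z) of coupling_center below 0.05 m), for 0.2 s.
2. the coupling sits flat on the stand over the pin, let go, with all three containers still on the mat (x of tin_center in the frame of mat between -0.1 and 0.1 m and y of tin_center in the frame of mat between -0.09 and 0.09 m and z of tin_center in the frame of mat between 0.043 and 0.055 m and angle between each of tin_center, canister_center, jar_center, coupling_center's own z axis and vertical below 0.12 rad and contact force between each of tin, canister, jar, coupling and the fingers below 0.1 N and x of canister_center in the frame of mat between -0.1 and 0.1 m and y of canister_center in the frame of mat between -0.09 and 0.09 m and z of canister_center in the frame of mat between 0.043 and 0.055 m and x of jar_center in the frame of mat between -0.1 and 0.1 m and y of jar_center in the frame of mat between -0.09 and 0.09 m and z of jar_center in the frame of mat between 0.038 and 0.05 m and horizontal distance between coupling_center and stand below 0.014 m and z of coupling_center in the frame of stand between 0.03 and 0.041 m), for 0.2 s.
At the end, for the whole second after the job is handed in: The coupling rests flat on the wooden stand with the pin through its bore (centre within 14 mm of the pin's axis); the tin, the canister and the jar each stand upright in the tray with the centre within 15 mm of where it was at the start (turned any way); all is let go and at rest (distance of each of tin_center, canister_center, jar_center from where it was at the start of the episode below 0.015 m and angle between each of tin_center, canister_center, jar_center, coupling_center's own z axis and vertical below 0.12 rad and contact force between each of tin, canister, jar, coupling and the fingers below 0.1 N and linear speed of each of tin, canister, jar, coupling below 0.02 m/s and horizontal distance between coupling_center and stand below 0.014 m and z of coupling_center in the frame of stand between 0.03 and 0.041 m); the robot touches nothing.
It fails at once if the tin is tipped by more than 45 degrees (angle between tin_center's own z axis and vertical above 0.8 rad).
It fails at once if the canister is tipped by more than 45 degrees (angle between canister_center's own z axis and vertical above 0.8 rad).
It fails at once if the jar is tipped by more than 45 degrees (angle between jar_center's own z axis and vertical above 0.8 rad).
It also fails if it takes over 131 s, if anything falls off the work surface, if the arm or the gripper's body presses on something with over 40 N, if the wrist force passes 120 N, or if a joint passes its speed limit or range.

## Working session

There is one attempt and no reset: what is moved stays moved. The work goes in short steps, Python scripts to look and compute and a tool call to move; the robot and the scene stay as the last step left them, time stands still between calls to the robot, and variables do not carry over. Pictures are saved under pics/ and viewed, at most 14 in all, crops included, and the job is handed in when it is done.

Besides the shell and the picture viewer there is one more tool, called as name(argument=value, ...) on one line, values as JSON. move_arm: Moves the arm, as the interface text tells. Its arguments: {"type":"object","properties":{"targets":{"type":"array"},"grip_force":{"type":"number"}},"required":["targets"]}

```bash
mkdir -p pics; ls; python3 - <<'E'
from station import manip, snapshot
import cv2,numpy as np
print(manip.observe())
for n in ("scene","top"):
    s=snapshot(n); cv2.imwrite(f"pics/{n}0.png",s["pixels"][:,:,::-1]); np.savez(f"{n}0.npz",**s)
    print(n,s["vfov"],s["cx"],s["cy"],s["R"],s["t"])
E
```

```text
pics
{'clock': 0.0, 'joint_positions': array([-70.28594326,  17.86028207,   0.80209238,  86.69289393,
        -0.25227805,  75.58402423,  -1.55688029]), 'dq': array([-0.02999334,  0.07261831,  0.03058233, -0.05000614,  0.01330487,
        0.11309309,  0.07214253]), 'effort': array([-1.39812423e-04, -3.79906511e+01,  1.45904780e-01, -2.30590242e+01,
        1.23082477e-02,  1.34905326e-02,  1.15514638e-05]), 'position': array([0.20666766, 0.50890081, 0.23021598]), 'tcp_rot': array([-1.79864675e+02,  5.48509010e-03,  1.57902240e+02]), 'contact_force': array([-0.38578768,  1.29366387,  0.52762802]), 'moment': array([ 0.02718773, -0.00478136,  0.00416668]), 'finger_force': 0.0, 'gripper_width': 0.996420465602841}
scene 49.37079279772018 323.32337653839227 241.36154900839176 [[ 0.54040903  0.84127956 -0.01438017]
 [ 0.63951188 -0.42178699 -0.64274435]
 [-0.54679305  0.33814856 -0.76594576]] [-0.27931572 -0.26740466  1.36694758]
top 51.77848543854865 316.9411186192826 237.1988656788985 [[ 0.01446441 -0.99989032 -0.00318139]
 [-0.99889392 -0.01430748 -0.04479092]
 [ 0.04474049  0.00382575 -0.99899132]] [0.01150614 0.50096207 0.83687337]
```

View pics/scene0.png

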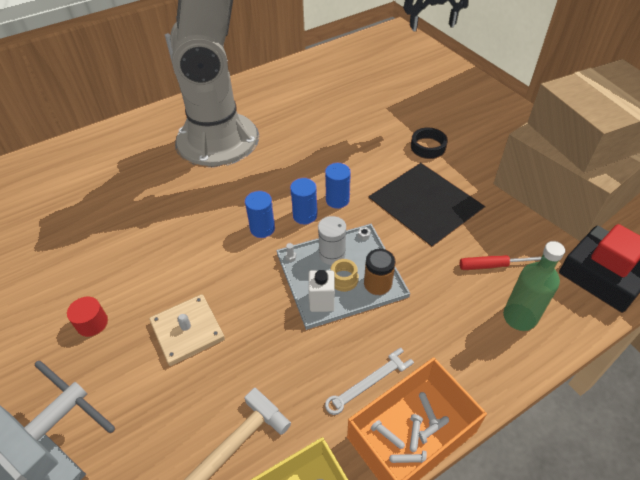

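View pics/top0.png

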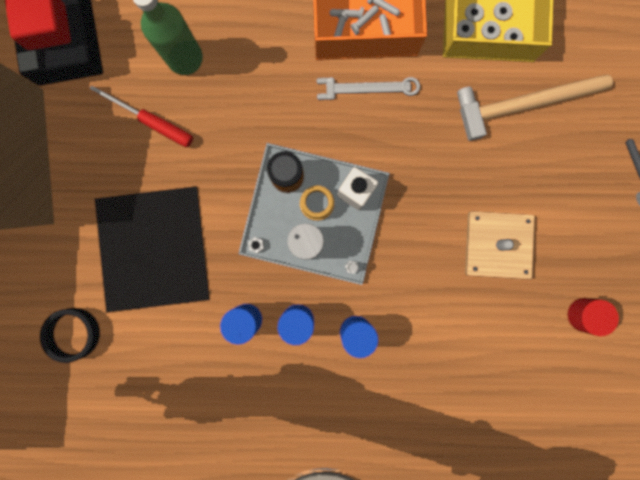

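The scene view shows the tin at (332,237), canister (321,290), jar (379,270) and coupling (344,274). The top view shows the tin at (305,240), jar (285,170), canister (359,185), coupling (317,202), mat (152,248) and stand (501,245). The blue cans are decoys.

```bash
cat > h.py <<'E'
import numpy as np, cv2
def K(s):
    f=240/np.tan(np.radians(s["vfov"])/2); return f,float(s["cx"]),float(s["cy"])
def ray(s,u,v,z):
    f,cx,cy=K(s); R=s["R"]; c=-R.T@s["t"]; d=R.T@np.array([(u-cx)/f,(v-cy)/f,1]); return c+d*(z-c[2])/d[2]
def cloud(s):
    f,cx,cy=K(s); v,u=np.mgrid[:480,:640]; Z=s["z_map"]
    P=np.stack([(u-cx)/f*Z,(v-cy)/f*Z,Z],-1)-s["t"]; return P@s["R"]
def blobs(m,amin=30):
    cs,_=cv2.findContours(m.astype(np.uint8)*255,cv2.RETR_EXTERNAL,cv2.CHAIN_APPROX_NONE)
    return [c for c in cs if cv2.contourArea(c)>amin]
E
python3 - <<'E'
from h import *
s=dict(np.load("top0.npz")); P=cloud(s); px=s["pixels"].astype(int)
print("cam",-s["R"].T@s["t"])
v,u=np.mgrid[:480,:640]
for nm,(u0,u1,v0,v1) in dict(tray=(240,395,140,290)).items():
    roi=(u>u0)&(u<u1)&(v>v0)&(v<v1)
    for lo,hi in ((.07,.11),(.03,.06)):
        for c in blobs(roi&(P[...,2]>lo)&(P[...,2]<hi)):
            m=np.zeros((480,640),np.uint8); cv2.drawContours(m,[c],-1,1,-1); q=P[(m>0)&(P[...,2]>lo)&(P[...,2]<hi)]
            (a,b),r=cv2.minEnclosingCircle(c); z=np.percentile(q[:,2],80)
            rr=cv2.minAreaRect(c)
            print(lo,(round(a),round(b)),round(r,1),"z",z.round(4),"circ",ray(s,a,b,z).round(4),"mean",q[q[:,2]>z-.012].mean(0).round(4),"rect",np.round(rr[0],1),np.round(rr[1],1),round(rr[2],1), "ctr",ray(s,*rr[0],z).round(4))
hsv=cv2.cvtColor(s["pixels"],cv2.COLOR_RGB2HSV)
# mat (dark), stand (pale wood), tray grey
masks=dict(mat=((hsv[...,2]<45)&(u>85)&(u<220)&(v>175)&(v<320),.004),
 stand=((hsv[...,2]>150)&(P[...,2]>.010)&(P[...,2]<.03)&(u>450)&(u<550)&(v>200)&(v<290),.018),
 tray=((hsv[...,1]<70)&(u>235)&(u<395)&(v>140)&(v<290)&(hsv[...,2]>60),.014),)
for n,(m,z) in masks.items():
    cs=blobs(m,300); c=max(cs,key=cv2.contourArea); rr=cv2.minAreaRect(c); b=np.array([ray(s,*p,z) for p in cv2.boxPoints(rr)])
    print(n,rr,b.mean(0).round(4),b[:,:2].round(3).tolist(),np.linalg.norm(b[1]-b[0]).round(3),np.linalg.norm(b[2]-b[1]).round(3))
q=P[(u>480)&(u<530)&(v>225)&(v<265)&(P[...,2]>.03)]; print("pin",len(q),q.mean(0).round(4),q[:,2].max())
# caps and coupling by colour
roi=(u>240)&(u<395)&(v>140)&(v<290)
for n,m,z in (("black",roi&(hsv[...,2]<50),.09),("brass",roi&(hsv[...,0]>12)&(hsv[...,0]<30)&(hsv[...,1]>120)&(hsv[...,2]>110),.042),("white",roi&(px.min(-1)>200),.08)):
    for c in blobs(m):
        (a,b),r=cv2.minEnclosingCircle(c); print(n,(round(a,1),round(b,1)),round(r,1),ray(s,a,b,z).round(4),cv2.minAreaRect(c))
E
```

```text
cam [0.46279942 0.01547072 0.85850438]
0.07 (305, 241) 18.1 z 0.097 circ [0.4903 0.0371 0.097 ] mean [0.4905 0.0373 0.0959] rect [304.5 241.5] [35. 35.] 90.0 ctr [0.49   0.0375 0.097 ]
0.07 (358, 186) 20.0 z 0.0943 circ [ 0.5768 -0.0435  0.0943] mean [ 0.5789 -0.0448  0.0945] rect [357.4 186.4] [30.  30.2] 33.7 ctr [ 0.5769 -0.0433  0.0943]
0.07 (284, 169) 18.7 z 0.0875 circ [0.6033 0.0722 0.0875] mean [0.6042 0.0723 0.0861] rect [283.5 169.5] [37. 35.] 90.0 ctr [0.603  0.0725 0.0875]
0.03 (352, 268) 4.3 z 0.0476 circ [ 0.4503 -0.0395  0.0476] mean [ 0.4502 -0.0398  0.046 ] rect [352.  267.5] [7. 8.] 90.0 ctr [ 0.4503 -0.0395  0.0476]
0.03 (349, 200) 13.9 z 0.0553 circ [ 0.5603 -0.0329  0.0553] mean [ 0.5593 -0.0329  0.0519] rect [348.3 201.1] [27.8  3.1] 31.3 ctr [ 0.5584 -0.0318  0.0553]
0.03 (316, 202) 16.2 z 0.0435 circ [0.5583 0.0209 0.0435] mean [0.5588 0.0205 0.042 ] rect [316.5 201.5] [31. 31.] 90.0 ctr [0.5584 0.0202 0.0435]
0.03 (286, 179) 16.0 z 0.0549 circ [0.5934 0.0697 0.0549] mean [0.5824 0.0657 0.0516] rect [288.  184.9] [12.2 32. ] 75.5 ctr [0.5836 0.067  0.0549]
mat
[... 745 characters left out ...]
(12.0, 12.0), 90.0)
black (284.9, 169.5) 17.8 [0.6025 0.0701 0.09  ] ((284.9000244140625, 169.70001220703125), (34.78504943847656, 32.25522994995117), 71.56504821777344)
brass (317.5, 247.5) 87.0 [0.4824 0.0174 0.042 ] ((317.5, 247.0), (83.99998474121094, 152.99996948242188), 90.0)
brass (316.7, 202.4) 17.0 [0.5572 0.0199 0.042 ] ((316.5, 202.5), (33.0, 33.0), 90.0)
brass (331.0, 160.5) 65.9 [ 0.6275 -0.0029  0.042 ] ((331.0, 160.5), (39.0, 126.0), 90.0)
brass (253.5, 186.5) 47.2 [0.5822 0.1252 0.042 ] ((253.5, 186.5), (91.0, 25.0), 90.0)
white (357.0, 186.0) 17.5 [ 0.5797 -0.0438  0.08  ] ((357.34613037109375, 185.73077392578125), (26.34825897216797, 25.793560028076172), 33.690067291259766)
```

```bash
cat >> h.py <<'E'
from scipy.spatial.transform import Rotation as Ro
def goto(x,y,z,yaw):
    """shift mm in tool axes and rotvec z deg, from measured pose to tool-down target"""
    from station import manip
    o=manip.observe(); R=Ro.from_euler("xyz",o["tcp_rot"],degrees=True); T=Ro.from_euler("xyz",[180,0,yaw],degrees=True)
    print("clk",round(o["clock"],2),"at",o["position"].round(4),o["tcp_rot"].round(1),"g",round(o["gripper_width"],3),"shift",(R.inv().apply(np.array([x,y,z])-o["position"])*1000).round(1),"turn",np.degrees((R.inv()*T).as_rotvec()).round(1))
E
python3 - <<'E'
from h import *
for n in("top0","scene0"):
    P=cloud(dict(np.load(n+".npz"))); m=(P[...,2]>.05)&(P[...,0]>.3)&(P[...,0]<.75)&(P[...,1]>.2)&(P[...,1]<.8)&(P[...,2]<.4)
    q=P[m]; 
    for lo in np.arange(.3,.75,.05):
        k=q[(q[:,0]>lo)&(q[:,0]<lo+.05)]
        if len(k): print(n,lo.round(2),len(k),"ymin",np.percentile(k[:,1],2).round(3),"zmax",k[:,2].max().round(3))
goto(.545,.02,.30,156)
E
```

```text
top0 0.5 937 ymin 0.477 zmax 0.147
top0 0.55 1114 ymin 0.481 zmax 0.143
top0 0.6 1014 ymin 0.487 zmax 0.137
top0 0.65 930 ymin 0.493 zmax 0.132
top0 0.7 831 ymin 0.499 zmax 0.125
scene0 0.5 1770 ymin 0.477 zmax 0.255
scene0 0.55 3490 ymin 0.481 zmax 0.256
scene0 0.6 3452 ymin 0.487 zmax 0.255
scene0 0.65 3618 ymin 0.493 zmax 0.255
scene0 0.7 3314 ymin 0.499 zmax 0.254
clk 0.1 at [0.2067 0.509  0.2303] [-179.9    0.   157.9] g 0.997 shift [-497.4 -325.9  -68.9] turn [-0.1  0.   1.9]
```

move_arm(targets=[[-33, -22, -7, 0, 0, 0, 0], [-66, -44, -14, 0, 0, 0, 0], [-99, -65, -21, 0, 0, 0, 0], [-132, -87, -28, 0, 0, 0, 0], [-165, -109, -35, 0, 0, 0, 0], [-198, -130, -42, 0, 0, 0, 0], [-231, -152, -49, 0, 0, 0, 0], [-264, -174, -56, 0, 0, 0, 0], [-297, -195, -62, 0, 0, -1, 0], [-330, -217, -69, 0, 0, -2, 0]], grip_force=40)

```text
clock: 0.93
position: [0.4314, 0.1826, 0.3003]
tcp_rot: [-180.0, -0.0, 160.0]
contact_force: [-0.5, 0.9, 0.3]
gripper_width: 1.005
finger_force: 0.0
```

```bash
python3 -c "
from h import *
goto(.545,.02,.30,156)"
```

```text
clk 0.93 at [0.4314 0.1826 0.3003] [-180.   -0.  160.] g 1.005 shift [-162.4 -113.8    0.2] turn [-0. -0.  4.]
```

move_arm(targets=[[-27, -19, 0, 0, 0, 1, 0], [-54, -38, 0, 0, 0, 2, 0], [-81, -57, 0, 0, 0, 3, 0], [-108, -76, 0, 0, 0, 4, 0], [-135, -95, 0, 0, 0, 4, 0], [-162, -114, 0, 0, 0, 4, 0], [-162, -114, 0, 0, 0, 4, 0], [-162, -114, 0, 0, 0, 4, 0], [-162, -114, 0, 0, 0, 4, 0], [-162, -114, 0, 0, 0, 4, 0]])

```text
clock: 1.77
position: [0.5434, 0.0235, 0.3]
tcp_rot: [180.0, -0.1, 156.1]
contact_force: [-0.3, 1.0, -0.7]
gripper_width: 0.998
finger_force: 0.0
```

```bash
python3 - <<'E'
from h import *
from station import snapshot
s=snapshot("wrist"); cv2.imwrite("pics/w1.png",s["pixels"][:,:,::-1]); np.savez("w1.npz",**s)
print(-s["R"].T@s["t"],s["R"].round(2),s["vfov"])
goto(.490,.037,.15,166.5)
E
```

```text
[0.47298815 0.05370289 0.4434034 ] [[ 0.41  0.91  0.  ]
 [ 0.87 -0.39  0.3 ]
 [ 0.27 -0.12 -0.95]] 61.06853367796923
clk 1.82 at [0.5435 0.0236 0.3002] [ 1.800e+02 -1.000e-01  1.561e+02] g 1.0 shift [ 54.1  -9.6 150.2] turn [  0.1  -0.1 -10.4]
```

View pics/w1.png

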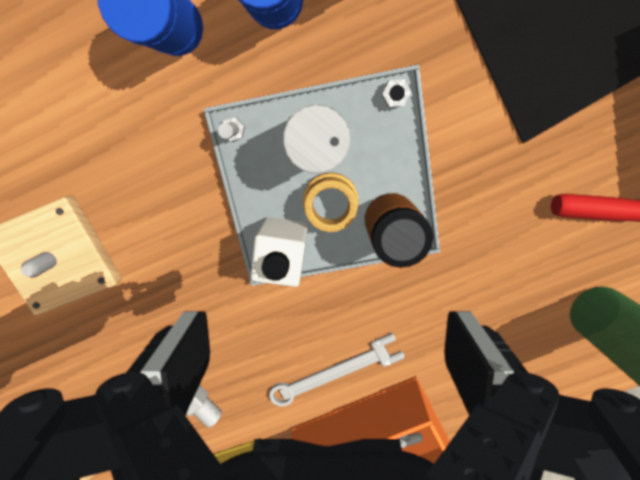

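The wrist view has the tin lid at (317,139), coupling (331,203), canister cap (275,265), jar lid (402,237) and pin tip at about (38,265).

```bash
python3 - <<'E'
from h import *
s=dict(np.load("w1.npz")); P=cloud(s); px=s["pixels"].astype(int); hsv=cv2.cvtColor(s["pixels"],cv2.COLOR_RGB2HSV)
v,u=np.mgrid[:480,:640]; roi=(u>205)&(u<440)&(v>70)&(v<290)
def circ(n,m,z,a=100):
    for c in blobs(m,a):
        (x,y),(w,h),_=cv2.fitEllipse(c); p=ray(s,x,y,z); print(n,(round(x),round(y)),round(w),round(h),p.round(4))
circ("tintop",roi&(P[...,2]>.088)&(v<190),.096)
circ("cap",roi&(hsv[...,2]<55)&(u<300)&(v>240),.096)
circ("jar",roi&(P[...,2]>.080)&(u>360)&(v>190),.086)
circ("ring",roi&(P[...,2]>.036)&(P[...,2]<.05)&(abs(u-331)<32)&(abs(v-203)<32),.042)
m=roi&(px.min(-1)>185)&(P[...,2]>.072)&(P[...,2]<.09)&(u<310)&(v>210)
m|=(roi&(hsv[...,2]<55)&(u<300)&(v>240))
c=max(blobs(m),key=cv2.contourArea); 
pts=np.array([ray(s,*p[0],.080)[:2] for p in c],np.float32)*1000
print("canister top",cv2.minAreaRect(pts))
q=P[(u>15)&(u<65)&(v>245)&(v<285)&(P[...,2]>.045)&(P[...,2]<.06)]; print("pin",len(q),q.mean(0).round(4))
s2=dict(np.load("top0.npz")); P=cloud(s2); q=P[(u>485)&(u<530)&(v>228)&(v<262)&(P[...,2]>.042)&(P[...,2]<.06)]; print("pin top",len(q),q.mean(0).round(4))
goto(.490,.037,.15,166.5)
E
```

```text
tintop (316, 139) 66 67 [0.4912 0.0359 0.096 ]
cap (275, 266) 24 26 [ 0.5786 -0.0447  0.096 ]
jar (402, 238) 58 61 [0.6048 0.0709 0.086 ]
ring (330, 206) 52 52 [0.5594 0.0194 0.042 ]
canister top ((580.2349243164062, -45.093040466308594), (45.91096496582031, 47.790550231933594), 57.348270416259766)
pin 292 [ 0.4925 -0.2915  0.0502]
pin top 121 [ 0.4918 -0.2913  0.0492]
clk 1.82 at [0.5435 0.0236 0.3002] [ 1.800e+02 -1.000e-01  1.561e+02] g 1.0 shift [ 54.1  -9.6 150.2] turn [  0.1  -0.1 -10.4]
```

move_arm(targets=[[11, -2, 30, 0, 0, -2, 0], [22, -4, 60, 0, 0, -4, 0], [33, -6, 90, 0, 0, -6, 0], [44, -8, 120, 0, 0, -8, 0], [53, -9, 150, 0, 0, -10, 0], [53, -9, 150, 0, 0, -10.4, 0], [53, -9, 150, 0, 0, -10.4, 0], [53, -9, 150, 0, 0, -10.4, 0], [53, -9, 150, 0, 0, -10.4, 0], [53, -9, 150, 0, 0, -10.4, 0]])

```text
clock: 2.65
position: [0.4944, 0.0351, 0.1526]
tcp_rot: [179.9, 0.3, 166.3]
contact_force: [-0.5, -0.1, 0.3]
gripper_width: 0.996
finger_force: 0.0
```

```bash
python3 -c "
from h import *
goto(.491,.0365,.045,166.5)"
```

```text
clk 2.65 at [0.4944 0.0351 0.1526] [179.9   0.3 166.3] g 0.996 shift [  4.2   0.4 107.6] turn [ 0.1  0.3 -0.2]
```

move_arm(targets=[[4, 0, 20, 0, 0, 0, 0], [4, 0, 45, 0, 0, 0, 0], [4, 0, 70, 0, 0, 0, 0], [4, 0, 90, 0, 0, 0, 0], [4, 0, 100, 0, 0, 0, 0], [4, 0, 106, 0, 0, 0, 0], [4, 0, 106, 0, 0, 0, 0], [4, 0, 106, 0, 0, 0, 0], [4, 0, 106, 0, 0, 0, 0], [4, 0, 106, 0, 0, 0, 0]])

```text
clock: 3.48
position: [0.4894, 0.0362, 0.0456]
tcp_rot: [179.9, 0.2, 166.3]
contact_force: [0.2, 0.3, 0.8]
gripper_width: 1.001
finger_force: 0.0
```

```bash
python3 -c "
from h import *
goto(.491,.0365,.045,166.5)"
```

```text
clk 3.48 at [0.4894 0.0362 0.0456] [179.9   0.2 166.3] g 1.001 shift [-1.5  0.7  0.6] turn [ 0.1  0.2 -0.2]
```

move_arm(targets=[[0, 0, 0, 0, 0, 0, 1], [0, 0, 0, 0, 0, 0, 1], [0, 0, 0, 0, 0, 0, 1], [0, 0, 0, 0, 0, 0, 1], [0, 0, 0, 0, 0, 0, 1], [0, 0, 0, 0, 0, 0, 1], [0, 0, 0, 0, 0, 0, 1], [0, 0, 0, 0, 0, 0, 1], [0, 0, 0, 0, 0, 0, 1], [0, 0, 0, 0, 0, 0, 1]], grip_force=45)

```text
clock: 4.32
position: [0.4887, 0.0365, 0.0451]
tcp_rot: [179.9, 0.1, 166.3]
contact_force: [-0.7, 1.2, 5.7]
gripper_width: 0.639
finger_force: 47.2
```

move_arm(targets=[[0, 0, -2, 0, 0, 0, 1], [0, 0, -6, 0, 0, 0, 1], [0, 0, -15, 0, 0, 0, 1], [0, 0, -30, 0, 0, 0, 1], [0, 0, -50, 0, 0, 0, 1], [0, 0, -70, 0, 0, 0, 1], [0, 0, -90, 0, 0, 0, 1], [0, 0, -110, 0, 0, 0, 1], [0, 0, -120, 0, 0, 0, 1], [0, 0, -125, 0, 0, 0, 1]])

```text
clock: 5.15
position: [0.489, 0.0358, 0.1711]
tcp_rot: [179.9, 0.2, 166.3]
contact_force: [0.6, 0.4, -3.4]
gripper_width: 0.638
finger_force: 48.1
```

```bash
python3 -c "
from h import *
goto(.419,.251,.12,188)"
```

```text
clk 5.15 at [0.489  0.0358 0.1711] [179.9   0.2 166.3] g 0.638 shift [119.1 192.4  51. ] turn [  0.    0.2 -21.7]
```

move_arm(targets=[[8, 12, 0, 0, 0, -1, 1], [25, 40, 0, 0, 0, -4, 1], [43, 70, 0, 0, 0, -8, 1], [61, 99, 0, 0, 0, -12, 1], [79, 128, 0, 0, 0, -16, 1], [97, 157, 5, 0, 0, -20, 1], [110, 178, 20, 0, 0, -21, 1], [119, 192, 40, 0, 0, -21.7, 1], [119, 192, 50, 0, 0, -21.7, 1], [119, 192, 50, 0, 0, -21.7, 1]])

```text
clock: 5.98
position: [0.4133, 0.2507, 0.1152]
tcp_rot: [-179.8, -0.5, -171.7]
contact_force: [-0.6, -1.2, -2.3]
gripper_width: 0.638
finger_force: 48.4
```

```bash
python3 -c "
from h import *
goto(.419,.251,.045,188)"
```

```text
clk 5.98 at [0.4133 0.2507 0.1152] [-179.8   -0.5 -171.7] g 0.638 shift [-6.3 -0.3 70.2] turn [-0.2 -0.5  0.3]
```

move_arm(targets=[[-3, 0, 10, 0, 0, 0, 1], [-5, 0, 25, 0, 0, 0, 1], [-5, 0, 40, 0, 0, 0, 1], [-5, 0, 52, 0, 0, 0, 1], [-5, 0, 60, 0, 0, 0, 1], [-5, 0, 66, 0, 0, 0, 1], [-5, 0, 69, 0, 0, 0, 1], [-5, 0, 71, 0, 0, 0, 1], [-5, 0, 71, 0, 0, 0, 1], [-5, 0, 71, 0, 0, 0, 1]])

```text
clock: 6.82
position: [0.4234, 0.2517, 0.0488]
tcp_rot: [180.0, 0.1, -172.0]
contact_force: [0.0, 0.3, -2.8]
gripper_width: 0.638
finger_force: 48.4
```

```bash
python3 -c "
from h import *
goto(.419,.251,.0431,188)"
```

```text
clk 6.82 at [0.4234 0.2517 0.0488] [ 1.80e+02  1.00e-01 -1.72e+02] g 0.638 shift [ 4.5 -0.1  5.7] turn [ 0.   0.1 -0. ]
```

move_arm(targets=[[0, 0, 2, 0, 0, 0, 1], [0, 0, 4, 0, 0, 0, 1], [0, 0, 5, 0, 0, 0, 1], [0, 0, 5, 0, 0, 0, 1], [0, 0, 5, 0, 0, 0, 1], [0, 0, 5, 0, 0, 0, 0.3], [0, 0, 5, 0, 0, 0, 0], [0, 0, 5, 0, 0, 0, 0], [0, 0, 5, 0, 0, 0, 0], [0, 0, 5, 0, 0, 0, 0]])

```text
clock: 7.65
position: [0.4232, 0.2516, 0.0436]
tcp_rot: [180.0, 0.0, -172.0]
contact_force: [0.4, -0.0, -0.3]
gripper_width: 0.998
finger_force: 0.0
```

move_arm(targets=[[0, 0, 0, 0, 0, 0, 0], [0, 0, 0, 0, 0, 0, 0], [0, 0, 0, 0, 0, 0, 0], [0, 0, -20, 0, 0, 0, 0], [0, 0, -50, 0, 0, 0, 0], [0, 0, -80, 0, 0, 0, 0], [0, 0, -110, 0, 0, 0, 0], [0, 0, -120, 0, 0, 0, 0], [0, 0, -125, 0, 0, 0, 0], [0, 0, -125, 0, 0, 0, 0]])

```text
clock: 8.48
position: [0.4233, 0.2517, 0.1689]
tcp_rot: [180.0, 0.1, -172.0]
contact_force: [0.3, -0.2, 0.1]
gripper_width: 0.999
finger_force: 0.0
```

```bash
python3 -c "
from h import *
goto(.579,-.045,.16,147)"
```

```text
clk 8.48 at [0.4233 0.2517 0.1689] [ 1.80e+02  1.00e-01 -1.72e+02] g 0.999 shift [-112.9 -315.5    8.8] turn [ 0.1  0.1 41. ]
```

move_arm(targets=[[-13, -37, 0, 0, 0, 5, 0], [-26, -74, 0, 0, 0, 10, 0], [-39, -111, 0, 0, 0, 15, 0], [-52, -148, 0, 0, 0, 20, 0], [-65, -185, 0, 0, 0, 25, 0], [-78, -222, 3, 0, 0, 30, 0], [-91, -259, 6, 0, 0, 35, 0], [-104, -296, 9, 0, 0, 40, 0], [-113, -315, 9, 0, 0, 41, 0], [-113, -315, 9, 0, 0, 41, 0]])

```text
clock: 9.32
position: [0.5784, -0.0528, 0.1567]
tcp_rot: [-179.6, 0.1, 146.4]
contact_force: [-0.3, -1.4, -0.2]
gripper_width: 0.999
finger_force: 0.0
```

move_arm(targets=[[0, 0, 0, 0, 0, 0, 0], [0, 0, 0, 0, 0, 0, 0], [0, 0, 0, 0, 0, 0, 0], [0, 0, 5, 0, 0, 0, 0], [0, 0, 10, 0, 0, 0, 0], [0, 0, 15, 0, 0, 0, 0], [0, 0, 20, 0, 0, 0, 0], [0, 0, 20, 0, 0, 0, 0], [0, 0, 20, 0, 0, 0, 0], [0, 0, 20, 0, 0, 0, 0]])

```text
clock: 10.15
position: [0.5787, -0.0448, 0.1394]
tcp_rot: [180.0, 0.0, 147.0]
contact_force: [0.0, -0.1, 0.3]
gripper_width: 0.997
finger_force: 0.0
```

```bash
python3 -c "
from h import *
goto(.579,-.045,.04,147)"
```

```text
clk 10.15 at [ 0.5787 -0.0448  0.1394] [180.   0. 147.] g 0.997 shift [-0.3 -0.  99.4] turn [ 0.  0. -0.]
```

move_arm(targets=[[0, 0, 20, 0, 0, 0, 0], [0, 0, 45, 0, 0, 0, 0], [0, 0, 70, 0, 0, 0, 0], [0, 0, 90, 0, 0, 0, 0], [0, 0, 97, 0, 0, 0, 0], [0, 0, 99, 0, 0, 0, 0], [0, 0, 99, 0, 0, 0, 0], [0, 0, 99, 0, 0, 0, 0], [0, 0, 99, 0, 0, 0, 0], [0, 0, 99, 0, 0, 0, 0]])

```text
clock: 10.98
position: [0.5798, -0.0449, 0.0417]
tcp_rot: [179.9, 0.1, 147.0]
contact_force: [0.4, 1.3, 0.5]
gripper_width: 0.998
finger_force: 0.0
```

move_arm(targets=[[0, 0, 0, 0, 0, 0, 1], [0, 0, 0, 0, 0, 0, 1], [0, 0, 0, 0, 0, 0, 1], [0, 0, 0, 0, 0, 0, 1], [0, 0, 0, 0, 0, 0, 1], [0, 0, 0, 0, 0, 0, 1], [0, 0, 0, 0, 0, 0, 1], [0, 0, 0, 0, 0, 0, 1], [0, 0, 0, 0, 0, 0, 1], [0, 0, 0, 0, 0, 0, 1]])

```text
clock: 11.82
position: [0.579, -0.0446, 0.0407]
tcp_rot: [180.0, 0.0, 147.0]
contact_force: [0.2, 2.3, 4.7]
gripper_width: 0.556
finger_force: 47.4
```

move_arm(targets=[[0, 0, -2, 0, 0, 0, 1], [0, 0, -6, 0, 0, 0, 1], [0, 0, -15, 0, 0, 0, 1], [0, 0, -30, 0, 0, 0, 1], [0, 0, -50, 0, 0, 0, 1], [0, 0, -70, 0, 0, 0, 1], [0, 0, -90, 0, 0, 0, 1], [0, 0, -110, 0, 0, 0, 1], [0, 0, -125, 0, 0, 0, 1], [0, 0, -130, 0, 0, 0, 1]])

```text
clock: 12.65
position: [0.58, -0.0454, 0.1733]
tcp_rot: [179.9, 0.2, 147.0]
contact_force: [1.2, 0.2, -1.3]
gripper_width: 0.556
finger_force: 46.8
```

```bash
python3 -c "
from h import *
goto(.470,.354,.16,188)"
```

```text
clk 12.65 at [ 0.58   -0.0454  0.1733] [179.9   0.2 147. ] g 0.556 shift [310.  274.9  12.6] turn [  0.    0.3 -41. ]
```

move_arm(targets=[[10, 9, 0, 0, 0, -2, 1], [35, 31, 0, 0, 0, -6, 1], [65, 57, 0, 0, 0, -11, 1], [95, 84, 0, 0, 0, -16, 1], [125, 111, 0, 0, 0, -21, 1], [155, 137, 0, 0, 0, -26, 1], [185, 164, 0, 0, 0, -31, 1], [215, 191, 0, 0, 0, -36, 1], [245, 217, 0, 0, 0, -40, 1], [270, 240, 0, 0, 0, -41, 1]])

```text
clock: 13.48
position: [0.4789, 0.3074, 0.1686]
tcp_rot: [180.0, -0.2, -171.6]
contact_force: [0.2, 0.2, -2.0]
gripper_width: 0.558
finger_force: 46.8
```

move_arm(targets=[[0, 0, 0, 0, 0, 0, 1], [0, 0, 0, 0, 0, 0, 1], [0, 0, 0, 0, 0, 0, 1], [0, 0, 0, 0, 0, 0, 1], [0, 0, 0, 0, 0, 0, 1], [0, 0, 0, 0, 0, 0, 1], [0, 0, 0, 0, 0, 0, 1], [0, 0, 0, 0, 0, 0, 1], [0, 0, 0, 0, 0, 0, 1], [0, 0, 0, 0, 0, 0, 1]])

```text
clock: 14.32
position: [0.483, 0.3035, 0.1704]
tcp_rot: [180.0, 0.0, -172.0]
contact_force: [0.8, 0.2, -2.9]
gripper_width: 0.558
finger_force: 47.1
```

```bash
python3 -c "
from h import *
goto(.470,.354,.0390,188)"
```

```text
clk 14.32 at [0.483  0.3035 0.1704] [ 180.    0. -172.] g 0.558 shift [  5.8  51.8 131.4] turn [ 0.  0. -0.]
```

move_arm(targets=[[2, 15, 10, 0, 0, 0, 1], [4, 35, 25, 0, 0, 0, 1], [6, 52, 45, 0, 0, 0, 1], [6, 52, 65, 0, 0, 0, 1], [6, 52, 85, 0, 0, 0, 1], [6, 52, 105, 0, 0, 0, 1], [6, 52, 118, 0, 0, 0, 1], [6, 52, 125, 0, 0, 0, 1], [6, 52, 129, 0, 0, 0, 1], [6, 52, 130, 0, 0, 0, 1]])

```text
clock: 15.15
position: [0.4691, 0.3549, 0.0395]
tcp_rot: [-180.0, -0.1, -172.0]
contact_force: [1.2, -0.1, -1.7]
gripper_width: 0.558
finger_force: 47.3
```

move_arm(targets=[[0, 0, 0, 0, 0, 0, 1], [0, 0, 0, 0, 0, 0, 1], [0, 0, 0, 0, 0, 0, 1], [0, 0, 1, 0, 0, 0, 1], [0, 0, 1, 0, 0, 0, 1], [0, 0, 1, 0, 0, 0, 0.3], [0, 0, 1, 0, 0, 0, 0], [0, 0, 1, 0, 0, 0, 0], [0, 0, 1, 0, 0, 0, 0], [0, 0, 1, 0, 0, 0, 0]])

```text
clock: 15.98
position: [0.47, 0.3544, 0.0396]
tcp_rot: [180.0, 0.0, -172.0]
contact_force: [0.1, 0.2, 0.2]
gripper_width: 0.999
finger_force: 0.0
```

move_arm(targets=[[0, 0, 0, 0, 0, 0, 0], [0, 0, 0, 0, 0, 0, 0], [0, 0, -20, 0, 0, 0, 0], [0, 0, -50, 0, 0, 0, 0], [0, 0, -80, 0, 0, 0, 0], [0, 0, -110, 0, 0, 0, 0], [0, 0, -125, 0, 0, 0, 0], [0, 0, -130, 0, 0, 0, 0], [0, 0, -130, 0, 0, 0, 0], [0, 0, -130, 0, 0, 0, 0]])

```text
clock: 16.82
position: [0.4691, 0.3538, 0.1682]
tcp_rot: [-179.9, -0.1, -172.0]
contact_force: [0.4, 0.1, -0.5]
gripper_width: 0.999
finger_force: 0.0
```

```bash
python3 -c "
from h import *
goto(.604,.071,.16,190)"
```

```text
clk 16.82 at [0.4691 0.3538 0.1682] [-1.799e+02 -1.000e-01 -1.720e+02] g 0.999 shift [ -94.3 -298.9    8.3] turn [-0.  -0.1 -2. ]
```

move_arm(targets=[[-8, -25, 1, 0, 0, 0, 0], [-20, -62, 2, 0, 0, -1, 0], [-32, -100, 3, 0, 0, -1, 0], [-44, -138, 4, 0, 0, -2, 0], [-56, -176, 5, 0, 0, -2, 0], [-68, -214, 6, 0, 0, -2, 0], [-80, -252, 8, 0, 0, -2, 0], [-89, -282, 8, 0, 0, -2, 0], [-94, -299, 8, 0, 0, -2, 0], [-94, -299, 8, 0, 0, -2, 0]])

```text
clock: 17.65
position: [0.6046, 0.0629, 0.1588]
tcp_rot: [-179.7, -0.2, -170.6]
contact_force: [0.1, -1.1, 0.6]
gripper_width: 1.002
finger_force: 0.0
```

move_arm(targets=[[0, 0, 0, 0, 0, 0, 0], [0, 0, 0, 0, 0, 0, 0], [0, 0, 0, 0, 0, 0, 0], [0, 0, 5, 0, 0, 0, 0], [0, 0, 10, 0, 0, 0, 0], [0, 0, 15, 0, 0, 0, 0], [0, 0, 20, 0, 0, 0, 0], [0, 0, 20, 0, 0, 0, 0], [0, 0, 20, 0, 0, 0, 0], [0, 0, 20, 0, 0, 0, 0]])

```text
clock: 18.48
position: [0.6045, 0.0712, 0.1413]
tcp_rot: [-180.0, 0.0, -170.0]
contact_force: [-0.3, 0.8, -0.2]
gripper_width: 1.0
finger_force: 0.0
```

```bash
python3 -c "
from h import *
goto(.604,.071,.032,190)"
```

```text
clk 18.48 at [0.6045 0.0712 0.1413] [-180.    0. -170.] g 1.0 shift [ 5.000e-01 -1.000e-01  1.093e+02] turn [-0.  0. -0.]
```

move_arm(targets=[[0, 0, 20, 0, 0, 0, 0], [0, 0, 45, 0, 0, 0, 0], [0, 0, 70, 0, 0, 0, 0], [0, 0, 90, 0, 0, 0, 0], [0, 0, 103, 0, 0, 0, 0], [0, 0, 108, 0, 0, 0, 0], [0, 0, 109, 0, 0, 0, 0], [0, 0, 109, 0, 0, 0, 0], [0, 0, 109, 0, 0, 0, 0], [0, 0, 109, 0, 0, 0, 0]])

```text
clock: 19.32
position: [0.6057, 0.0713, 0.0338]
tcp_rot: [-180.0, 0.2, -170.0]
contact_force: [0.1, 0.1, 0.1]
gripper_width: 1.001
finger_force: 0.0
```

move_arm(targets=[[0, 0, 0, 0, 0, 0, 1], [0, 0, 0, 0, 0, 0, 1], [0, 0, 0, 0, 0, 0, 1], [0, 0, 0, 0, 0, 0, 1], [0, 0, 0, 0, 0, 0, 1], [0, 0, 0, 0, 0, 0, 1], [0, 0, 0, 0, 0, 0, 1], [0, 0, 0, 0, 0, 0, 1], [0, 0, 0, 0, 0, 0, 1], [0, 0, 0, 0, 0, 0, 1]])

```text
clock: 20.15
position: [0.6051, 0.0717, 0.0333]
tcp_rot: [180.0, 0.1, -170.0]
contact_force: [0.2, 0.4, 6.1]
gripper_width: 0.665
finger_force: 48.9
```

move_arm(targets=[[0, 0, -2, 0, 0, 0, 1], [0, 0, -6, 0, 0, 0, 1], [0, 0, -15, 0, 0, 0, 1], [0, 0, -30, 0, 0, 0, 1], [0, 0, -50, 0, 0, 0, 1], [0, 0, -70, 0, 0, 0, 1], [0, 0, -90, 0, 0, 0, 1], [0, 0, -110, 0, 0, 0, 1], [0, 0, -125, 0, 0, 0, 1], [0, 0, -130, 0, 0, 0, 1]])

```text
clock: 20.98
position: [0.6059, 0.071, 0.1654]
tcp_rot: [-180.0, 0.3, -170.0]
contact_force: [1.1, -0.2, -2.7]
gripper_width: 0.668
finger_force: 48.7
```

```bash
python3 -c "
from h import *
goto(.548,.267,.16,188)"
```

```text
clk 20.98 at [0.6059 0.071  0.1654] [-180.     0.3 -170. ] g 0.668 shift [ 23.1 203.1   5.2] turn [-0.   0.3  2. ]
```

move_arm(targets=[[2, 12, 0, 0, 0, 0, 1], [5, 40, 0, 0, 0, 0, 1], [8, 70, 0, 0, 0, 1, 1], [12, 100, 0, 0, 0, 1, 1], [15, 130, 0, 0, 0, 2, 1], [18, 160, 0, 0, 0, 2, 1], [21, 185, 0, 0, 0, 2, 1], [23, 203, 0, 0, 0, 2, 1], [23, 203, 0, 0, 0, 2, 1], [23, 203, 0, 0, 0, 2, 1]])

```text
clock: 21.82
position: [0.5438, 0.2697, 0.1603]
tcp_rot: [-180.0, -0.2, -171.7]
contact_force: [0.8, -0.4, -3.3]
gripper_width: 0.67
finger_force: 48.8
```

move_arm(targets=[[0, 0, 0, 0, 0, 0, 1], [0, 0, 0, 0, 0, 0, 1], [0, 0, 10, 0, 0, 0, 1], [0, 0, 30, 0, 0, 0, 1], [0, 0, 50, 0, 0, 0, 1], [0, 0, 70, 0, 0, 0, 1], [0, 0, 80, 0, 0, 0, 1], [0, 0, 80, 0, 0, 0, 1], [0, 0, 80, 0, 0, 0, 1], [0, 0, 80, 0, 0, 0, 1]])

```text
clock: 22.65
position: [0.5477, 0.2672, 0.0835]
tcp_rot: [180.0, 0.1, -172.0]
contact_force: [0.8, 1.0, -3.4]
gripper_width: 0.668
finger_force: 48.9
```

```bash
python3 -c "
from h import *
goto(.548,.267,.0317,188)"
```

```text
clk 22.65 at [0.5477 0.2672 0.0835] [ 1.80e+02  1.00e-01 -1.72e+02] g 0.668 shift [-0.1 -0.3 51.8] turn [ 0.   0.1 -0. ]
```

move_arm(targets=[[0, 0, 10, 0, 0, 0, 1], [0, 0, 22, 0, 0, 0, 1], [0, 0, 34, 0, 0, 0, 1], [0, 0, 43, 0, 0, 0, 1], [0, 0, 48, 0, 0, 0, 1], [0, 0, 50, 0, 0, 0, 1], [0, 0, 51, 0, 0, 0, 1], [0, 0, 51, 0, 0, 0, 1], [0, 0, 51, 0, 0, 0, 1], [0, 0, 51, 0, 0, 0, 1]])

```text
clock: 23.48
position: [0.5471, 0.2674, 0.0314]
tcp_rot: [180.0, 0.1, -172.0]
contact_force: [-0.0, 0.4, -2.3]
gripper_width: 0.668
finger_force: 48.9
```

move_arm(targets=[[0, 0, 0, 0, 0, 0, 1], [0, 0, 1, 0, 0, 0, 1], [0, 0, 1, 0, 0, 0, 1], [0, 0, 1, 0, 0, 0, 1], [0, 0, 1, 0, 0, 0, 0.3], [0, 0, 1, 0, 0, 0, 0], [0, 0, 1, 0, 0, 0, 0], [0, 0, 1, 0, 0, 0, 0], [0, 0, 1, 0, 0, 0, 0], [0, 0, 1, 0, 0, 0, 0]])

```text
clock: 24.32
position: [0.5465, 0.2671, 0.0302]
tcp_rot: [-180.0, -0.0, -172.0]
contact_force: [0.1, 0.7, 0.2]
gripper_width: 0.998
finger_force: 0.0
```

move_arm(targets=[[0, 0, 0, 0, 0, 0, 0], [0, 0, 0, 0, 0, 0, 0], [0, 0, -20, 0, 0, 0, 0], [0, 0, -50, 0, 0, 0, 0], [0, 0, -80, 0, 0, 0, 0], [0, 0, -110, 0, 0, 0, 0], [0, 0, -140, 0, 0, 0, 0], [0, 0, -165, 0, 0, 0, 0], [0, 0, -170, 0, 0, 0, 0], [0, 0, -170, 0, 0, 0, 0]])

```text
clock: 25.15
position: [0.5481, 0.2677, 0.203]
tcp_rot: [179.9, 0.3, -172.0]
contact_force: [0.1, -0.0, 0.9]
gripper_width: 1.002
finger_force: 0.0
```

```bash
python3 -c "
from h import *
from station import snapshot
s=snapshot('top'); cv2.imwrite('pics/t2.png',s['pixels'][:,:,::-1])
goto(.559,.020,.16,180)"
```

```text
clk 25.2 at [0.5467 0.2672 0.2007] [ 1.80e+02  1.00e-01 -1.72e+02] g 1.003 shift [  22.3 -246.6   40.5] turn [0.  0.1 8. ]
```

View pics/t2.png

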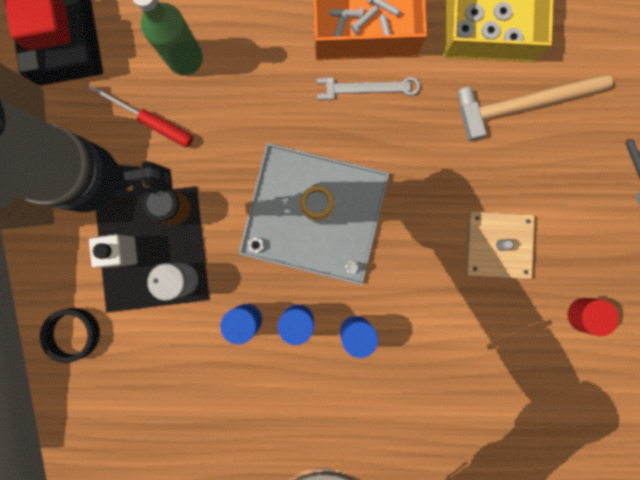

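The mat now holds all three upright: tin (168,281), jar (163,205) and canister (105,250). The coupling sits alone in the tray at (317,202).

move_arm(targets=[[2, -22, 4, 0, 0, 1, 0], [5, -55, 9, 0, 0, 2, 0], [8, -90, 14, 0, 0, 3, 0], [11, -125, 19, 0, 0, 4, 0], [14, -160, 24, 0, 0, 5, 0], [17, -195, 30, 0, 0, 6, 0], [20, -225, 36, 0, 0, 7, 0], [22, -247, 40, 0, 0, 8, 0], [22, -247, 40, 0, 0, 8, 0], [22, -247, 40, 0, 0, 8, 0]])

```text
clock: 26.03
position: [0.5573, 0.0174, 0.1579]
tcp_rot: [-179.9, -0.3, 179.8]
contact_force: [-0.7, 0.9, 1.0]
gripper_width: 1.001
finger_force: 0.0
```

move_arm(targets=[[0, 0, 0, 0, 0, 0, 0], [0, 0, 0, 0, 0, 0, 0], [0, 0, 10, 0, 0, 0, 0], [0, 0, 30, 0, 0, 0, 0], [0, 0, 50, 0, 0, 0, 0], [0, 0, 70, 0, 0, 0, 0], [0, 0, 80, 0, 0, 0, 0], [0, 0, 80, 0, 0, 0, 0], [0, 0, 80, 0, 0, 0, 0], [0, 0, 80, 0, 0, 0, 0]])

```text
clock: 26.87
position: [0.5601, 0.0198, 0.0813]
tcp_rot: [180.0, 0.1, -180.0]
contact_force: [-0.0, -0.6, 1.1]
gripper_width: 1.002
finger_force: 0.0
```

```bash
python3 -c "
from h import *
from station import snapshot
s=snapshot('wrist'); cv2.imwrite('pics/w3.png',s['pixels'][:,:,::-1])
P=cloud(s); u=np.arange(640)[None]; m=(P[...,2]>.034)&(P[...,2]<.05)&(np.hypot(P[...,0]-.559,P[...,1]-.02)<.045)
for c in blobs(m):
    p=cv2.fitEllipse(c); print(p, ray(s,*p[0],.042))
goto(.559,.0195,.018,180)"
```

```text
((327.3973083496094, 271.6669006347656), (105.81476593017578, 109.00544738769531), 88.71458435058594) [0.55827255 0.01914592 0.042     ]
clk 26.92 at [0.5604 0.0197 0.0816] [ 180.     0.2 -180. ] g 0.997 shift [ 1.6 -0.2 63.6] turn [0.  0.2 0. ]
```

View pics/w3.png

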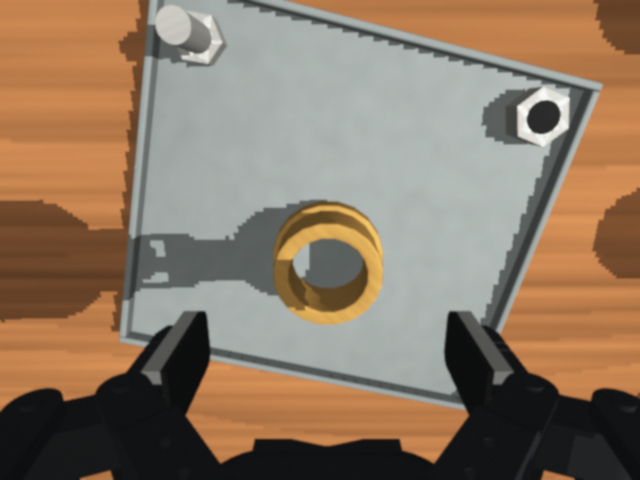

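The wrist view shows the ring at (328,272), centred between the fingers at columns 210 and 445. I'll descend and grip.

move_arm(targets=[[1, 0, 10, 0, 0, 0, 0], [1, 0, 25, 0, 0, 0, 0], [1, 0, 40, 0, 0, 0, 0], [1, 0, 52, 0, 0, 0, 0], [1, 0, 59, 0, 0, 0, 0], [1, 0, 63, 0, 0, 0, 0], [1, 0, 63, 0, 0, 0, 0], [1, 0, 63, 0, 0, 0, 0], [1, 0, 63, 0, 0, 0, 0], [1, 0, 63, 0, 0, 0, 0]])

```text
clock: 27.75
position: [0.5589, 0.0195, 0.0181]
tcp_rot: [180.0, 0.1, -180.0]
contact_force: [0.0, 0.1, 0.1]
gripper_width: 0.996
finger_force: 0.0
```

move_arm(targets=[[0, 0, 0, 0, 0, 0, 1], [0, 0, 0, 0, 0, 0, 1], [0, 0, 0, 0, 0, 0, 1], [0, 0, 0, 0, 0, 0, 1], [0, 0, 0, 0, 0, 0, 1], [0, 0, 0, 0, 0, 0, 1], [0, 0, 0, 0, 0, 0, 1], [0, 0, 0, 0, 0, 0, 1], [0, 0, 0, 0, 0, 0, 1], [0, 0, 0, 0, 0, 0, 1]])

```text
clock: 28.58
position: [0.5585, 0.0199, 0.0185]
tcp_rot: [179.9, 0.0, -180.0]
contact_force: [-1.2, -0.1, 6.5]
gripper_width: 0.637
finger_force: 46.7
```

```bash
python3 -c "
from h import *
goto(.492,-.2914,.13,180)"
```

```text
clk 28.58 at [0.5585 0.0199 0.0185] [ 179.9    0.  -180. ] g 0.637 shift [  66.4 -311.2 -111.9] turn [0.1 0.  0. ]
```

move_arm(targets=[[0, 0, -2, 0, 0, 0, 1], [0, 0, -6, 0, 0, 0, 1], [0, 0, -15, 0, 0, 0, 1], [0, 0, -30, 0, 0, 0, 1], [0, 0, -50, 0, 0, 0, 1], [0, 0, -70, 0, 0, 0, 1], [0, 0, -90, 0, 0, 0, 1], [0, 0, -105, 0, 0, 0, 1], [0, 0, -112, 0, 0, 0, 1], [0, 0, -112, 0, 0, 0, 1]])

```text
clock: 29.42
position: [0.5595, 0.0194, 0.1315]
tcp_rot: [180.0, 0.2, 180.0]
contact_force: [1.1, 0.8, -2.2]
gripper_width: 0.638
finger_force: 47.7
```

move_arm(targets=[[3, -12, 0, 0, 0, 0, 1], [9, -42, 0, 0, 0, 0, 1], [17, -80, 0, 0, 0, 0, 1], [25, -119, 0, 0, 0, 0, 1], [33, -157, 0, 0, 0, 0, 1], [42, -196, 0, 0, 0, 0, 1], [50, -235, 0, 0, 0, 0, 1], [58, -272, 0, 0, 0, 0, 1], [64, -300, 0, 0, 0, 0, 1], [66, -311, 0, 0, 0, 0, 1]])

```text
clock: 30.25
position: [0.4867, -0.2992, 0.128]
tcp_rot: [-179.8, -0.3, 179.4]
contact_force: [-0.2, -0.9, -2.0]
gripper_width: 0.64
finger_force: 47.8
```

move_arm(targets=[[0, 0, 0, 0, 0, 0, 1], [0, 0, 0, 0, 0, 0, 1], [0, 0, 0, 0, 0, 0, 1], [0, 0, 0, 0, 0, 0, 1], [0, 0, 0, 0, 0, 0, 1], [0, 0, 0, 0, 0, 0, 1], [0, 0, 0, 0, 0, 0, 1], [0, 0, 0, 0, 0, 0, 1], [0, 0, 0, 0, 0, 0, 1], [0, 0, 0, 0, 0, 0, 1]])

```text
clock: 31.08
position: [0.4922, -0.2915, 0.1294]
tcp_rot: [-180.0, 0.0, -180.0]
contact_force: [-0.8, -0.0, -2.6]
gripper_width: 0.64
finger_force: 47.8
```

```bash
python3 -c "
from h import *
from station import snapshot
s=snapshot('wrist'); cv2.imwrite('pics/w4.png',s['pixels'][:,:,::-1])
P=cloud(s)
q=P[(P[...,2]>.044)&(P[...,2]<.056)&(np.hypot(P[...,0]-.492,P[...,1]+.291)<.03)]; print('pin',len(q),q.mean(0))
m=(P[...,2]>.125)&(P[...,2]<.175)&(np.hypot(P[...,0]-.492,P[...,1]+.291)<.04)
z=np.percentile(P[m][:,2],50) if m.any() else 0; print('ring z',z,P[m].mean(0))
goto(.492,-.2914,.0305,180)"
```

```text
pin 222 [ 0.48568206 -0.29526648  0.04809129]
ring z 0.15319193460767572 [ 0.48916179 -0.29198384  0.14984563]
clk 31.13 at [ 0.4921 -0.2915  0.1293] [-180.    0. -180.] g 0.64 shift [ 0.1  0.1 98.8] turn [-0.  0.  0.]
```

View pics/w4.png

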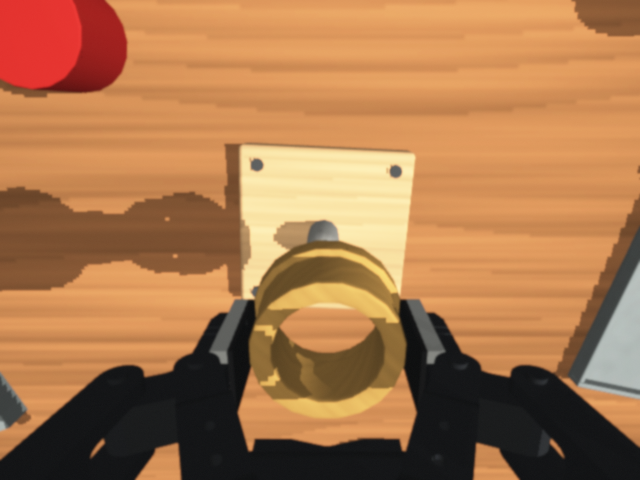

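The ring is held level at (328,350) and the pin shows at (323,232), where the estimate put it. I'll lower over it.

move_arm(targets=[[0, 0, 10, 0, 0, 0, 1], [0, 0, 25, 0, 0, 0, 1], [0, 0, 40, 0, 0, 0, 1], [0, 0, 50, 0, 0, 0, 1], [0, 0, 58, 0, 0, 0, 1], [0, 0, 65, 0, 0, 0, 1], [0, 0, 72, 0, 0, 0, 1], [0, 0, 78, 0, 0, 0, 1], [0, 0, 80, 0, 0, 0, 1], [0, 0, 80, 0, 0, 0, 1]])

```text
clock: 31.97
position: [0.4918, -0.2913, 0.0488]
tcp_rot: [180.0, -0.0, 180.0]
contact_force: [0.2, -0.2, -1.7]
gripper_width: 0.638
finger_force: 47.8
```

move_arm(targets=[[0, 0, 4, 0, 0, 0, 1], [0, 0, 8, 0, 0, 0, 1], [0, 0, 12, 0, 0, 0, 1], [0, 0, 15, 0, 0, 0, 1], [0, 0, 17, 0, 0, 0, 1], [0, 0, 18, 0, 0, 0, 1], [0, 0, 18, 0, 0, 0, 1], [0, 0, 18, 0, 0, 0, 1], [0, 0, 18, 0, 0, 0, 1], [0, 0, 18, 0, 0, 0, 1]])

```text
clock: 32.8
position: [0.4923, -0.2916, 0.0315]
tcp_rot: [-180.0, 0.0, -180.0]
contact_force: [0.4, 0.3, -1.7]
gripper_width: 0.633
finger_force: 47.8
```

move_arm(targets=[[0, 0, 1, 0, 0, 0, 1], [0, 0, 1, 0, 0, 0, 1], [0, 0, 1, 0, 0, 0, 0.3], [0, 0, 1, 0, 0, 0, 0], [0, 0, 1, 0, 0, 0, 0], [0, 0, 1, 0, 0, 0, 0], [0, 0, 1, 0, 0, 0, 0], [0, 0, 1, 0, 0, 0, 0], [0, 0, 1, 0, 0, 0, 0], [0, 0, 1, 0, 0, 0, 0]])

```text
clock: 33.63
position: [0.4921, -0.2915, 0.0303]
tcp_rot: [-180.0, 0.0, -180.0]
contact_force: [-0.6, 0.2, 1.2]
gripper_width: 1.0
finger_force: 0.0
```

move_arm(targets=[[0, 0, -5, 0, 0, 0, 0], [0, 0, -20, 0, 0, 0, 0], [0, 0, -50, 0, 0, 0, 0], [0, 0, -80, 0, 0, 0, 0], [0, 0, -110, 0, 0, 0, 0], [0, 0, -130, 0, 0, 0, 0], [0, 0, -140, 0, 0, 0, 0], [0, 0, -140, 0, 0, 0, 0], [0, 0, -140, 0, 0, 0, 0], [0, 0, -140, 0, 0, 0, 0]])

```text
clock: 34.47
position: [0.4911, -0.2906, 0.1685]
tcp_rot: [179.9, -0.2, -180.0]
contact_force: [0.8, -0.5, 0.0]
gripper_width: 1.001
finger_force: 0.0
```

```bash
python3 -c "
from h import *
from station import snapshot
s=snapshot('wrist'); cv2.imwrite('pics/w5.png',s['pixels'][:,:,::-1])
P=cloud(s)
m=(P[...,2]>.047)&(P[...,2]<.062)&(np.hypot(P[...,0]-.492,P[...,1]+.291)<.05)
for c in blobs(m):
    p=cv2.fitEllipse(c); print(p, ray(s,*p[0],.054))
print(np.percentile(P[m][:,2],[10,50,90]))
goto(.470,.3544,.16,188)
t=snapshot('top'); Q=cloud(t); m=(Q[...,2]>.07)&(Q[...,2]<.11)&(Q[...,1]>.19)&(Q[...,1]<.42)&(Q[...,0]>.35)&(Q[...,0]<.62)
for c in blobs(m): (a,b),r=cv2.minEnclosingCircle(c); print((round(a),round(b)),r,ray(t,a,b,.09).round(4))
"
```

```text
((324.5863342285156, 234.11875915527344), (78.30421447753906, 79.50437927246094), 89.02186584472656) [ 0.4929283  -0.29281063  0.054     ]
[0.04984456 0.05486542 0.05601314]
clk 34.52 at [ 0.4909 -0.2906  0.1682] [ 179.9   -0.2 -180. ] g 1.004 shift [ 20.9 645.    9.5] turn [ 0.1 -0.2 -8. ]
(167, 282) 20.15605354309082 [0.4237 0.2499 0.09  ]
(105, 251) 20.55541229248047 [0.4704 0.3472 0.09  ]
(160, 204) 18.856239318847656 [0.5464 0.2638 0.09  ]
```

View pics/w5.png

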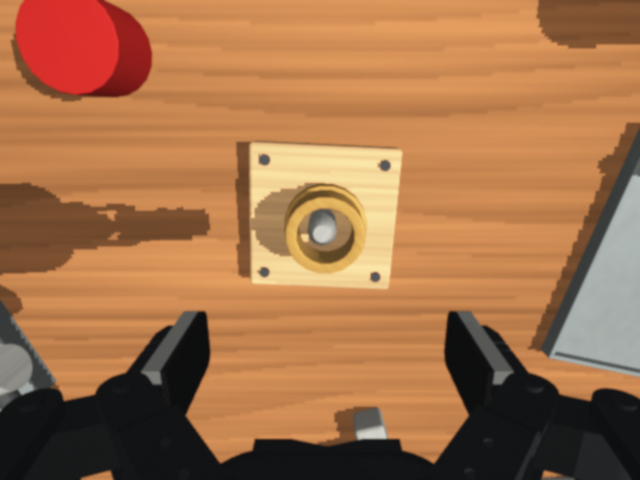

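The coupling lies flat over the pin at (325,228), with its top at z = 0.055. Next I'll put the containers back in reverse order, jar first.

```bash
python3 -c "
from h import *
goto(.5465,.2671,.17,188)"
```

```text
clk 34.57 at [ 0.491  -0.2907  0.1683] [179.9  -0.2 180. ] g 1.003 shift [-55.5 557.8  -0.9] turn [ 0.1 -0.2 -8. ]
```

move_arm(targets=[[-2, 15, 0, 0, 0, 0, 0], [-5, 45, 0, 0, 0, 0, 0], [-8, 80, 0, 0, 0, 0, 0], [-11, 115, 0, 0, 0, 0, 0], [-15, 150, 0, 0, 0, 0, 0], [-18, 185, 0, 0, 0, 0, 0], [-22, 220, 0, 0, 0, 0, 0], [-25, 255, 0, 0, 0, 0, 0], [-29, 290, 0, 0, 0, 0, 0], [-32, 325, 0, 0, 0, 0, 0]])

```text
clock: 35.4
position: [0.5233, 0.0352, 0.1691]
tcp_rot: [-180.0, -0.1, 180.0]
contact_force: [0.7, 0.9, 0.1]
gripper_width: 1.005
finger_force: 0.0
```

move_arm(targets=[[-3, 35, 0, 0, 0, -1, 0], [-7, 70, 0, 0, 0, -2, 0], [-10, 105, 0, 0, 0, -3, 0], [-14, 140, 0, 0, 0, -4, 0], [-17, 175, 0, 0, 0, -5, 0], [-20, 205, 0, 0, 0, -6, 0], [-22, 225, 0, 0, 0, -8, 0], [-23, 232, 0, 0, 0, -8, 0], [-23, 232, 0, 0, 0, -8, 0], [-23, 232, 0, 0, 0, -8, 0]])

```text
clock: 36.23
position: [0.547, 0.2635, 0.1693]
tcp_rot: [-179.9, -0.1, -172.1]
contact_force: [-0.1, -0.6, 0.9]
gripper_width: 1.002
finger_force: 0.0
```

move_arm(targets=[[0, 0, 0, 0, 0, 0, 0], [0, 0, 0, 0, 0, 0, 0], [0, 0, 5, 0, 0, 0, 0], [0, 0, 10, 0, 0, 0, 0], [0, 0, 20, 0, 0, 0, 0], [0, 0, 30, 0, 0, 0, 0], [0, 0, 30, 0, 0, 0, 0], [0, 0, 30, 0, 0, 0, 0], [0, 0, 30, 0, 0, 0, 0], [0, 0, 30, 0, 0, 0, 0]])

```text
clock: 37.07
position: [0.5474, 0.2657, 0.1407]
tcp_rot: [180.0, 0.0, -172.0]
contact_force: [0.9, 0.3, 0.1]
gripper_width: 0.995
finger_force: 0.0
```

```bash
python3 -c "
from h import *
goto(.5465,.2671,.0305,188)"
```

```text
clk 37.07 at [0.5474 0.2657 0.1407] [ 180.    0. -172.] g 0.995 shift [  0.8   1.5 110.2] turn [0. 0. 0.]
```

move_arm(targets=[[1, 1, 20, 0, 0, 0, 0], [1, 1, 45, 0, 0, 0, 0], [1, 1, 70, 0, 0, 0, 0], [1, 1, 90, 0, 0, 0, 0], [1, 1, 103, 0, 0, 0, 0], [1, 1, 108, 0, 0, 0, 0], [1, 1, 110, 0, 0, 0, 0], [1, 1, 110, 0, 0, 0, 0], [1, 1, 110, 0, 0, 0, 0], [1, 1, 110, 0, 0, 0, 0]])

```text
clock: 37.9
position: [0.5471, 0.2668, 0.0318]
tcp_rot: [179.9, 0.2, -172.0]
contact_force: [-0.1, 0.4, -0.1]
gripper_width: 0.999
finger_force: 0.0
```

move_arm(targets=[[0, 0, 0, 0, 0, 0, 1], [0, 0, 0, 0, 0, 0, 1], [0, 0, 0, 0, 0, 0, 1], [0, 0, 0, 0, 0, 0, 1], [0, 0, 0, 0, 0, 0, 1], [0, 0, 0, 0, 0, 0, 1], [0, 0, 0, 0, 0, 0, 1], [0, 0, 0, 0, 0, 0, 1], [0, 0, 0, 0, 0, 0, 1], [0, 0, 0, 0, 0, 0, 1]])

```text
clock: 38.73
position: [0.5466, 0.267, 0.0314]
tcp_rot: [179.9, 0.1, -172.0]
contact_force: [-1.0, 0.5, 5.9]
gripper_width: 0.665
finger_force: 48.9
```

move_arm(targets=[[0, 0, -2, 0, 0, 0, 1], [0, 0, -6, 0, 0, 0, 1], [0, 0, -15, 0, 0, 0, 1], [0, 0, -30, 0, 0, 0, 1], [0, 0, -50, 0, 0, 0, 1], [0, 0, -70, 0, 0, 0, 1], [0, 0, -90, 0, 0, 0, 1], [0, 0, -110, 0, 0, 0, 1], [0, 0, -125, 0, 0, 0, 1], [0, 0, -130, 0, 0, 0, 1]])

```text
clock: 39.57
position: [0.5474, 0.2667, 0.1634]
tcp_rot: [179.9, 0.3, -172.0]
contact_force: [-0.1, -0.6, -2.8]
gripper_width: 0.668
finger_force: 48.7
```

```bash
python3 -c "
from h import *
goto(.605,.0715,.16,190)"
```

```text
clk 39.57 at [0.5474 0.2667 0.1634] [ 179.9    0.3 -172. ] g 0.668 shift [ -29.9 -201.3    3.2] turn [ 0.1  0.3 -2. ]
```

move_arm(targets=[[-2, -12, 0, 0, 0, 0, 1], [-6, -40, 0, 0, 0, 0, 1], [-10, -70, 0, 0, 0, -1, 1], [-15, -100, 0, 0, 0, -1, 1], [-19, -130, 0, 0, 0, -2, 1], [-24, -160, 0, 0, 0, -2, 1], [-28, -185, 0, 0, 0, -2, 1], [-30, -201, 0, 0, 0, -2, 1], [-30, -201, 0, 0, 0, -2, 1], [-30, -201, 0, 0, 0, -2, 1]])

```text
clock: 40.4
position: [0.6027, 0.0682, 0.1586]
tcp_rot: [-179.9, -0.2, -170.3]
contact_force: [-0.1, 0.2, -3.9]
gripper_width: 0.664
finger_force: 48.8
```

move_arm(targets=[[0, 0, 0, 0, 0, 0, 1], [0, 0, 0, 0, 0, 0, 1], [0, 0, 10, 0, 0, 0, 1], [0, 0, 30, 0, 0, 0, 1], [0, 0, 50, 0, 0, 0, 1], [0, 0, 70, 0, 0, 0, 1], [0, 0, 80, 0, 0, 0, 1], [0, 0, 80, 0, 0, 0, 1], [0, 0, 80, 0, 0, 0, 1], [0, 0, 80, 0, 0, 0, 1]])

```text
clock: 41.23
position: [0.6047, 0.0719, 0.0815]
tcp_rot: [-180.0, 0.1, -170.0]
contact_force: [0.4, 0.2, -2.9]
gripper_width: 0.666
finger_force: 48.9
```

```bash
python3 -c "
from h import *
goto(.605,.0715,.0340,190)"
```

```text
clk 41.23 at [0.6047 0.0719 0.0815] [-1.8e+02  1.0e-01 -1.7e+02] g 0.666 shift [-0.1 -0.4 47.5] turn [-0.   0.1  0. ]
```

move_arm(targets=[[0, 0, 10, 0, 0, 0, 1], [0, 0, 20, 0, 0, 0, 1], [0, 0, 30, 0, 0, 0, 1], [0, 0, 39, 0, 0, 0, 1], [0, 0, 44, 0, 0, 0, 1], [0, 0, 46, 0, 0, 0, 1], [0, 0, 47, 0, 0, 0, 1], [0, 0, 47, 0, 0, 0, 1], [0, 0, 47, 0, 0, 0, 1], [0, 0, 47, 0, 0, 0, 1]])

```text
clock: 42.07
position: [0.604, 0.0715, 0.0335]
tcp_rot: [-180.0, 0.1, -170.0]
contact_force: [-0.5, 0.3, -0.2]
gripper_width: 0.664
finger_force: 49.1
```

move_arm(targets=[[0, 0, 0, 0, 0, 0, 1], [0, 0, 1, 0, 0, 0, 1], [0, 0, 1, 0, 0, 0, 1], [0, 0, 1, 0, 0, 0, 1], [0, 0, 1, 0, 0, 0, 0.3], [0, 0, 1, 0, 0, 0, 0], [0, 0, 1, 0, 0, 0, 0], [0, 0, 1, 0, 0, 0, 0], [0, 0, 1, 0, 0, 0, 0], [0, 0, 1, 0, 0, 0, 0]])

```text
clock: 42.9
position: [0.6038, 0.0715, 0.0322]
tcp_rot: [-180.0, 0.0, -170.0]
contact_force: [-0.4, 0.3, -0.8]
gripper_width: 0.998
finger_force: 0.0
```

move_arm(targets=[[0, 0, 0, 0, 0, 0, 0], [0, 0, 0, 0, 0, 0, 0], [0, 0, -20, 0, 0, 0, 0], [0, 0, -50, 0, 0, 0, 0], [0, 0, -80, 0, 0, 0, 0], [0, 0, -110, 0, 0, 0, 0], [0, 0, -130, 0, 0, 0, 0], [0, 0, -135, 0, 0, 0, 0], [0, 0, -135, 0, 0, 0, 0], [0, 0, -135, 0, 0, 0, 0]])

```text
clock: 43.73
position: [0.603, 0.0715, 0.1664]
tcp_rot: [180.0, -0.1, -170.0]
contact_force: [-0.4, 0.3, -1.2]
gripper_width: 1.002
finger_force: 0.0
```

```bash
python3 -c "
from h import *
goto(.470,.3540,.165,188)"
```

```text
clk 43.73 at [0.603  0.0715 0.1664] [ 1.8e+02 -1.0e-01 -1.7e+02] g 1.002 shift [ 81.9 301.3   1.5] turn [ 0.  -0.1  2. ]
```

move_arm(targets=[[7, 25, 0, 0, 0, 0, 0], [17, 62, 0, 0, 0, 0, 0], [27, 100, 0, 0, 0, 1, 0], [38, 138, 0, 0, 0, 1, 0], [48, 176, 0, 0, 0, 2, 0], [58, 214, 0, 0, 0, 2, 0], [68, 252, 0, 0, 0, 2, 0], [77, 284, 0, 0, 0, 2, 0], [82, 301, 0, 0, 0, 2, 0], [82, 301, 0, 0, 0, 2, 0]])

```text
clock: 44.57
position: [0.4647, 0.3598, 0.1644]
tcp_rot: [179.9, -0.4, -171.4]
contact_force: [-0.1, 0.7, -0.3]
gripper_width: 0.996
finger_force: 0.0
```

move_arm(targets=[[0, 0, 0, 0, 0, 0, 0], [0, 0, 0, 0, 0, 0, 0], [0, 0, 5, 0, 0, 0, 0], [0, 0, 10, 0, 0, 0, 0], [0, 0, 15, 0, 0, 0, 0], [0, 0, 20, 0, 0, 0, 0], [0, 0, 20, 0, 0, 0, 0], [0, 0, 20, 0, 0, 0, 0], [0, 0, 20, 0, 0, 0, 0], [0, 0, 20, 0, 0, 0, 0]])

```text
clock: 45.4
position: [0.4709, 0.3538, 0.1476]
tcp_rot: [180.0, 0.0, -172.0]
contact_force: [0.5, 0.7, 0.9]
gripper_width: 0.999
finger_force: 0.0
```

```bash
python3 -c "
from h import *
goto(.470,.3540,.0400,188)"
```

```text
clk 45.4 at [0.4709 0.3538 0.1476] [ 180.    0. -172.] g 0.999 shift [  0.9   0.3 107.6] turn [ 0.  0. -0.]
```

move_arm(targets=[[1, 0, 20, 0, 0, 0, 0], [1, 0, 45, 0, 0, 0, 0], [1, 0, 70, 0, 0, 0, 0], [1, 0, 90, 0, 0, 0, 0], [1, 0, 101, 0, 0, 0, 0], [1, 0, 107, 0, 0, 0, 0], [1, 0, 108, 0, 0, 0, 0], [1, 0, 108, 0, 0, 0, 0], [1, 0, 108, 0, 0, 0, 0], [1, 0, 108, 0, 0, 0, 0]])

```text
clock: 46.23
position: [0.4707, 0.3543, 0.0408]
tcp_rot: [179.9, 0.2, -172.0]
contact_force: [0.1, 0.4, 0.5]
gripper_width: 0.997
finger_force: 0.0
```

move_arm(targets=[[0, 0, 0, 0, 0, 0, 1], [0, 0, 0, 0, 0, 0, 1], [0, 0, 0, 0, 0, 0, 1], [0, 0, 0, 0, 0, 0, 1], [0, 0, 0, 0, 0, 0, 1], [0, 0, 0, 0, 0, 0, 1], [0, 0, 0, 0, 0, 0, 1], [0, 0, 0, 0, 0, 0, 1], [0, 0, 0, 0, 0, 0, 1], [0, 0, 0, 0, 0, 0, 1]])

```text
clock: 47.07
position: [0.4699, 0.3539, 0.0399]
tcp_rot: [180.0, 0.0, -172.0]
contact_force: [-0.3, 0.4, 5.5]
gripper_width: 0.559
finger_force: 47.5
```

move_arm(targets=[[0, 0, -2, 0, 0, 0, 1], [0, 0, -6, 0, 0, 0, 1], [0, 0, -15, 0, 0, 0, 1], [0, 0, -30, 0, 0, 0, 1], [0, 0, -50, 0, 0, 0, 1], [0, 0, -70, 0, 0, 0, 1], [0, 0, -90, 0, 0, 0, 1], [0, 0, -110, 0, 0, 0, 1], [0, 0, -125, 0, 0, 0, 1], [0, 0, -130, 0, 0, 0, 1]])

```text
clock: 47.9
position: [0.471, 0.3542, 0.1724]
tcp_rot: [179.9, 0.2, -172.0]
contact_force: [0.7, -0.1, -2.3]
gripper_width: 0.554
finger_force: 46.8
```

```bash
python3 -c "
from h import *
goto(.579,-.0448,.17,147)"
```

```text
clk 47.9 at [0.471  0.3542 0.1724] [ 179.9    0.2 -172. ] g 0.554 shift [ -51.6 -410.1    1.6] turn [ 0.2  0.2 41. ]
```

move_arm(targets=[[-1, -10, 0, 0, 0, 1, 1], [-4, -35, 0, 0, 0, 5, 1], [-9, -70, 0, 0, 0, 10, 1], [-13, -105, 0, 0, 0, 15, 1], [-18, -140, 0, 0, 0, 20, 1], [-22, -175, 0, 0, 0, 25, 1], [-26, -210, 0, 0, 0, 30, 1], [-31, -245, 0, 0, 0, 35, 1], [-35, -275, 0, 0, 0, 39, 1], [-38, -300, 0, 0, 0, 41, 1]])

```text
clock: 48.73
position: [0.548, 0.0569, 0.1678]
tcp_rot: [-179.8, -0.1, 146.6]
contact_force: [-0.1, -1.0, -2.2]
gripper_width: 0.557
finger_force: 46.9
```

move_arm(targets=[[0, 0, 0, 0, 0, 0, 1], [0, 0, 0, 0, 0, 0, 1], [0, 0, 0, 0, 0, 0, 1], [0, 0, 0, 0, 0, 0, 1], [0, 0, 0, 0, 0, 0, 1], [0, 0, 0, 0, 0, 0, 1], [0, 0, 0, 0, 0, 0, 1], [0, 0, 0, 0, 0, 0, 1], [0, 0, 0, 0, 0, 0, 1], [0, 0, 0, 0, 0, 0, 1]])

```text
clock: 49.57
position: [0.549, 0.0618, 0.1694]
tcp_rot: [180.0, 0.0, 147.0]
contact_force: [-0.5, 0.3, -3.2]
gripper_width: 0.557
finger_force: 47.0
```

```bash
python3 -c "
from h import *
goto(.579,-.0448,.0425,147)"
```

```text
clk 49.57 at [0.549  0.0618 0.1694] [180.   0. 147.] g 0.557 shift [-83.2 -73.2 126.9] turn [0. 0. 0.]
```

move_arm(targets=[[-8, -7, 0, 0, 0, 0, 1], [-25, -22, 0, 0, 0, 0, 1], [-45, -40, 0, 0, 0, 0, 1], [-62, -55, 0, 0, 0, 0, 1], [-77, -68, 5, 0, 0, 0, 1], [-83, -73, 20, 0, 0, 0, 1], [-83, -73, 40, 0, 0, 0, 1], [-83, -73, 60, 0, 0, 0, 1], [-83, -73, 75, 0, 0, 0, 1], [-83, -73, 80, 0, 0, 0, 1]])

```text
clock: 50.4
position: [0.5767, -0.0456, 0.0865]
tcp_rot: [-179.8, -0.2, 146.9]
contact_force: [-0.6, -0.7, -3.3]
gripper_width: 0.554
finger_force: 47.0
```

move_arm(targets=[[0, 0, 0, 0, 0, 0, 1], [0, 0, 5, 0, 0, 0, 1], [0, 0, 15, 0, 0, 0, 1], [0, 0, 25, 0, 0, 0, 1], [0, 0, 35, 0, 0, 0, 1], [0, 0, 42, 0, 0, 0, 1], [0, 0, 45, 0, 0, 0, 1], [0, 0, 46, 0, 0, 0, 1], [0, 0, 46, 0, 0, 0, 1], [0, 0, 46, 0, 0, 0, 1]])

```text
clock: 51.23
position: [0.5793, -0.0448, 0.0436]
tcp_rot: [180.0, 0.0, 147.0]
contact_force: [-0.2, -0.3, -2.4]
gripper_width: 0.557
finger_force: 47.0
```

move_arm(targets=[[0, 0, 0, 0, 0, 0, 1], [0, 0, 1, 0, 0, 0, 1], [0, 0, 1, 0, 0, 0, 1], [0, 0, 1, 0, 0, 0, 1], [0, 0, 1, 0, 0, 0, 0.3], [0, 0, 1, 0, 0, 0, 0], [0, 0, 1, 0, 0, 0, 0], [0, 0, 1, 0, 0, 0, 0], [0, 0, 1, 0, 0, 0, 0], [0, 0, 1, 0, 0, 0, 0]])

```text
clock: 52.07
position: [0.579, -0.0447, 0.0424]
tcp_rot: [180.0, 0.0, 147.0]
contact_force: [-0.5, -0.3, -0.7]
gripper_width: 1.0
finger_force: 0.0
```

move_arm(targets=[[0, 0, 0, 0, 0, 0, 0], [0, 0, 0, 0, 0, 0, 0], [0, 0, -20, 0, 0, 0, 0], [0, 0, -50, 0, 0, 0, 0], [0, 0, -80, 0, 0, 0, 0], [0, 0, -110, 0, 0, 0, 0], [0, 0, -125, 0, 0, 0, 0], [0, 0, -130, 0, 0, 0, 0], [0, 0, -130, 0, 0, 0, 0], [0, 0, -130, 0, 0, 0, 0]])

```text
clock: 52.9
position: [0.5781, -0.0445, 0.1712]
tcp_rot: [-180.0, -0.1, 147.0]
contact_force: [0.4, -0.5, -0.2]
gripper_width: 1.002
finger_force: 0.0
```

```bash
python3 -c "
from h import *
goto(.4232,.2516,.165,188)"
```

```text
clk 52.9 at [ 0.5781 -0.0445  0.1712] [-1.80e+02 -1.00e-01  1.47e+02] g 1.002 shift [291.2 164.    6.6] turn [ -0.   -0.1 -41. ]
```

move_arm(targets=[[25, 14, 0, 0, 0, -4, 0], [58, 33, 0, 0, 0, -9, 0], [92, 52, 0, 0, 0, -14, 0], [126, 71, 0, 0, 0, -19, 0], [160, 90, 0, 0, 0, -24, 0], [194, 109, 2, 0, 0, -29, 0], [228, 128, 4, 0, 0, -34, 0], [260, 146, 6, 0, 0, -39, 0], [283, 159, 6, 0, 0, -41, 0], [291, 164, 6, 0, 0, -41, 0]])

```text
clock: 53.73
position: [0.4192, 0.256, 0.164]
tcp_rot: [179.9, -0.3, -171.4]
contact_force: [0.4, 0.6, 0.0]
gripper_width: 0.998
finger_force: 0.0
```

move_arm(targets=[[0, 0, 0, 0, 0, 0, 0], [0, 0, 0, 0, 0, 0, 0], [0, 0, 5, 0, 0, 0, 0], [0, 0, 10, 0, 0, 0, 0], [0, 0, 15, 0, 0, 0, 0], [0, 0, 20, 0, 0, 0, 0], [0, 0, 20, 0, 0, 0, 0], [0, 0, 20, 0, 0, 0, 0], [0, 0, 20, 0, 0, 0, 0], [0, 0, 20, 0, 0, 0, 0]])

```text
clock: 54.57
position: [0.4244, 0.2514, 0.1466]
tcp_rot: [180.0, 0.0, -172.0]
contact_force: [-0.0, 0.5, -0.1]
gripper_width: 0.999
finger_force: 0.0
```

```bash
python3 -c "
from h import *
goto(.4232,.2516,.0440,188)"
```

```text
clk 54.57 at [0.4244 0.2514 0.1466] [ 180.    0. -172.] g 0.999 shift [  1.2   0.3 102.6] turn [ 0.  0. -0.]
```

move_arm(targets=[[1, 0, 20, 0, 0, 0, 0], [1, 0, 45, 0, 0, 0, 0], [1, 0, 70, 0, 0, 0, 0], [1, 0, 88, 0, 0, 0, 0], [1, 0, 97, 0, 0, 0, 0], [1, 0, 102, 0, 0, 0, 0], [1, 0, 103, 0, 0, 0, 0], [1, 0, 103, 0, 0, 0, 0], [1, 0, 103, 0, 0, 0, 0], [1, 0, 103, 0, 0, 0, 0]])

```text
clock: 55.4
position: [0.4241, 0.2518, 0.0445]
tcp_rot: [179.9, 0.1, -172.0]
contact_force: [-0.4, 0.6, -0.1]
gripper_width: 0.999
finger_force: 0.0
```

move_arm(targets=[[0, 0, 0, 0, 0, 0, 1], [0, 0, 0, 0, 0, 0, 1], [0, 0, 0, 0, 0, 0, 1], [0, 0, 0, 0, 0, 0, 1], [0, 0, 0, 0, 0, 0, 1], [0, 0, 0, 0, 0, 0, 1], [0, 0, 0, 0, 0, 0, 1], [0, 0, 0, 0, 0, 0, 1], [0, 0, 0, 0, 0, 0, 1], [0, 0, 0, 0, 0, 0, 1]])

```text
clock: 56.23
position: [0.4235, 0.2516, 0.0439]
tcp_rot: [180.0, 0.1, -172.0]
contact_force: [-0.6, -0.7, 5.7]
gripper_width: 0.639
finger_force: 47.5
```

move_arm(targets=[[0, 0, -2, 0, 0, 0, 1], [0, 0, -6, 0, 0, 0, 1], [0, 0, -15, 0, 0, 0, 1], [0, 0, -30, 0, 0, 0, 1], [0, 0, -50, 0, 0, 0, 1], [0, 0, -70, 0, 0, 0, 1], [0, 0, -90, 0, 0, 0, 1], [0, 0, -110, 0, 0, 0, 1], [0, 0, -125, 0, 0, 0, 1], [0, 0, -130, 0, 0, 0, 1]])

```text
clock: 57.07
position: [0.4245, 0.2518, 0.1761]
tcp_rot: [179.9, 0.3, -172.0]
contact_force: [0.3, 0.5, -2.9]
gripper_width: 0.636
finger_force: 48.1
```

```bash
python3 -c "
from h import *
goto(.489,.0364,.17,166.5)"
```

```text
clk 57.07 at [0.4245 0.2518 0.1761] [ 179.9    0.3 -172. ] g 0.636 shift [ -33.9 -222.3    5.8] turn [ 0.2  0.2 21.5]
```

move_arm(targets=[[-2, -12, 0, 0, 0, 1, 1], [-6, -40, 0, 0, 0, 4, 1], [-11, -70, 0, 0, 0, 7, 1], [-16, -105, 0, 0, 0, 10, 1], [-21, -140, 0, 0, 0, 14, 1], [-26, -173, 0, 0, 0, 17, 1], [-31, -200, 0, 0, 0, 20, 1], [-34, -217, 0, 0, 0, 21.5, 1], [-34, -222, 0, 0, 0, 21.5, 1], [-34, -222, 0, 0, 0, 21.5, 1]])

```text
clock: 57.9
position: [0.4871, 0.0342, 0.1724]
tcp_rot: [-179.9, -0.1, 166.3]
contact_force: [-0.2, 0.9, -3.7]
gripper_width: 0.637
finger_force: 48.3
```

move_arm(targets=[[0, 0, 0, 0, 0, 0, 1], [0, 0, 0, 0, 0, 0, 1], [0, 0, 10, 0, 0, 0, 1], [0, 0, 30, 0, 0, 0, 1], [0, 0, 50, 0, 0, 0, 1], [0, 0, 70, 0, 0, 0, 1], [0, 0, 80, 0, 0, 0, 1], [0, 0, 80, 0, 0, 0, 1], [0, 0, 80, 0, 0, 0, 1], [0, 0, 80, 0, 0, 0, 1]])

```text
clock: 58.73
position: [0.4887, 0.0365, 0.0942]
tcp_rot: [180.0, 0.1, 166.5]
contact_force: [0.7, -0.5, -2.3]
gripper_width: 0.636
finger_force: 48.2
```

```bash
python3 -c "
from h import *
goto(.489,.0364,.0465,166.5)"
```

```text
clk 58.73 at [0.4887 0.0365 0.0942] [1.800e+02 1.000e-01 1.665e+02] g 0.636 shift [-0.2 -0.1 47.7] turn [0.  0.1 0. ]
```

move_arm(targets=[[0, 0, 10, 0, 0, 0, 1], [0, 0, 20, 0, 0, 0, 1], [0, 0, 30, 0, 0, 0, 1], [0, 0, 39, 0, 0, 0, 1], [0, 0, 44, 0, 0, 0, 1], [0, 0, 46, 0, 0, 0, 1], [0, 0, 47, 0, 0, 0, 1], [0, 0, 47, 0, 0, 0, 1], [0, 0, 47, 0, 0, 0, 1], [0, 0, 47, 0, 0, 0, 1]])

```text
clock: 59.57
position: [0.4886, 0.0361, 0.0466]
tcp_rot: [180.0, 0.1, 166.5]
contact_force: [0.4, -0.5, -2.8]
gripper_width: 0.638
finger_force: 48.6
```

move_arm(targets=[[0, 0, 0, 0, 0, 0, 1], [0, 0, 1, 0, 0, 0, 1], [0, 0, 1, 0, 0, 0, 1], [0, 0, 1, 0, 0, 0, 1], [0, 0, 1, 0, 0, 0, 0.3], [0, 0, 1, 0, 0, 0, 0], [0, 0, 1, 0, 0, 0, 0], [0, 0, 1, 0, 0, 0, 0], [0, 0, 1, 0, 0, 0, 0], [0, 0, 1, 0, 0, 0, 0]])

```text
clock: 60.4
position: [0.4877, 0.0361, 0.0452]
tcp_rot: [-180.0, -0.0, 166.5]
contact_force: [-0.9, -0.9, 0.6]
gripper_width: 1.004
finger_force: 0.0
```

move_arm(targets=[[0, 0, 0, 0, 0, 0, 0], [0, 0, 0, 0, 0, 0, 0], [0, 0, -20, 0, 0, 0, 0], [0, 0, -50, 0, 0, 0, 0], [0, 0, -80, 0, 0, 0, 0], [0, 0, -110, 0, 0, 0, 0], [0, 0, -140, 0, 0, 0, 0], [0, 0, -170, 0, 0, 0, 0], [0, 0, -190, 0, 0, 0, 0], [0, 0, -200, 0, 0, 0, 0]])

```text
clock: 61.23
position: [0.4893, 0.036, 0.2486]
tcp_rot: [179.9, 0.3, 166.5]
contact_force: [0.7, -0.4, -1.1]
gripper_width: 1.002
finger_force: 0.0
```

move_arm(targets=[[10, 15, 0, 0, 0, 0, 0], [20, 40, 0, 0, 0, 0, 0], [30, 70, 0, 0, 0, 0, 0], [40, 100, 0, 0, 0, 0, 0], [50, 130, 0, 0, 0, 0, 0], [60, 160, 0, 0, 0, 0, 0], [70, 190, 0, 0, 0, 0, 0], [75, 205, 0, 0, 0, 0, 0], [75, 210, 0, 0, 0, 0, 0], [75, 210, 0, 0, 0, 0, 0]])

```text
clock: 62.07
position: [0.4631, 0.2588, 0.2441]
tcp_rot: [-179.9, -0.1, 166.7]
contact_force: [0.3, -0.5, -0.5]
gripper_width: 0.999
finger_force: 0.0
```

```bash
python3 - <<'E'
from h import *
from station import snapshot, manip
s0=dict(np.load("top0.npz")); s=snapshot("top"); cv2.imwrite("pics/t6.png",s["pixels"][:,:,::-1])
v,u=np.mgrid[:480,:640]
for k in (s0,s):
    P=cloud(k); m=(u>240)&(u<395)&(v>140)&(v<290)&(P[...,2]>.07)&(P[...,2]<.11)
    for c in blobs(m): (a,b),r=cv2.minEnclosingCircle(c); print((round(a),round(b)),round(r,1),ray(k,a,b,.09).round(4))
    print()
o=manip.observe(); print(o["clock"],o["position"],o["contact_force"])
E
```

```text
(305, 241) 18.1 [0.4905 0.0373 0.09  ]
(358, 186) 20.0 [ 0.5774 -0.0438  0.09  ]
(284, 169) 18.7 [0.6028 0.0721 0.09  ]

(305, 242) 18.1 [0.4897 0.0362 0.09  ]
(358, 186) 20.0 [ 0.5774 -0.0438  0.09  ]
(284, 169) 18.5 [0.6032 0.0718 0.09  ]

62.1167 [0.46383637 0.25671322 0.24439738] [-0.21562443 -0.32063637 -0.38925381]
```

View pics/t6.png

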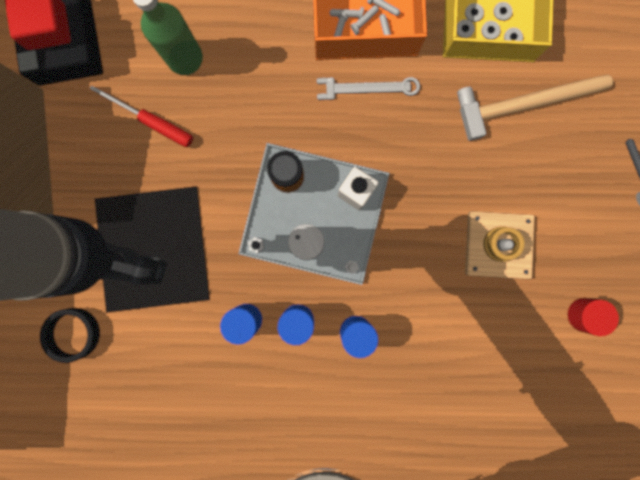

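The final view shows the tin (305,242), canister (358,186) and jar (284,169) back within about 1–2 mm of where they stood. The coupling is over the pin at (505,244), and the arm is clear of everything.

```bash
python3 -c "
from station import manip
print(manip.sign_off())"
```

```text
the job is handed in; nothing more can be done
None
```

The job is handed in (no verdict was returned): at about 62 s of 131 s, the coupling lies flat over the stand's pin, and the tin, canister and jar stand in the tray within about 2 mm of where they started by the top camera.

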